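# Find and mark the balance point of a camera boom

### The job

Slide the inspection-camera boom endwise across the steel edge held in the vise, camera end leading, until its tail tips up off the carton and it lies level and steady, balanced on that edge alone; then set the orange marking saddle astride it right over the edge, and leave it all balanced. Slide it, do not lift it off the edge or press it down hard, never let the camera head touch or drop onto anything, and leave the other things on the bench where they are.

Things in the scene. Friction and masses are not known exactly. Their poses are not given: they have to be found in the camera images.
- boom: Loose square aluminium tube, 22 mm wide and high, along its own y from -252 mm (black tail end) to +202 mm, then collar and camera. Origin: on the tube's underside, mid-width, at y = 0; +y points to the camera, z up. 0.5 to 0.7 kg. Balance point unknown, between y = +20 and +74 mm. Starts lying on the steel edge and, tail low by about 0.1 rad, on the carton's top edge farther from the vise.
- boom_tail (a point): A point in the middle of the tube's section (11 mm above its underside) at y = -215 mm of the boom, near its tail, where it can be gripped across its 22 mm width, clear behind the carton from the start up to the balance (18 mm or more).
- vise: Blue bench vise, fixed, jaws 84 mm wide along its x axis, jaw tops 84 mm above the bench. Origin: centre of its base, on the bench. Its y axis is the way the boom has to slide (parallel to the boom, horizontal).
- fulcrum (a point): Middle of the flat top, 100 mm above the bench, of the steel bar clamped on edge in the vise: 12 mm thick along the vise's y, 60 mm wide along its x. While the boom's centre of gravity is behind these 12 mm, the tail lies on the carton; over them, the boom lies level by itself when let go; beyond them, the camera end falls. Tipping up freely it rocks a long time: steady it level by hand.
- carton: Fixed small cardboard carton, 75 mm (x) by 50 mm (y) by 80 mm high, standing 175 mm behind the steel edge, on which the boom's tail rests. Origin: centre of its underside.
- saddle: Loose orange clip, 22 g, standing on two legs. Origin: centre of its underside. 32 mm wide (its x), 24 mm long (y), 46 mm high. Slot along y for the tube: 25 mm wide (28 at the mouth), 14 mm deep; above it a 4 mm bridge and a finger tab (z 18 to 46 mm), 12 mm thick along x, 24 mm along y. White lines: its middle. Seated, its origin is 8 mm above the tube's underside. Either way round will do.
- camera: White camera head fixed on the boom's front end (origin and axes of boom): y +214 to +260 mm, 52 mm wide, lens down to 30 mm below the tube's underside, behind it a black collar 30 mm wide from y = +202. Weight unknown. Delicate: must touch nothing.
- jar: Bystander: amber glass jar, 40 mm across, 50 mm high, loose. Origin: centre of its underside.
- spool: Bystander: grey spool, 44 mm across, 36 mm high, loose. Origin: centre of its underside.
- driver0: Bystander: loose screwdriver with a blue handle, 170 mm.
- driver1: Bystander: loose screwdriver with a yellow handle, 170 mm.
Things that resemble listed ones, but are neither listed nor needed, are in the scene too. What is shaped like the saddle but black is not meant. There is more than one size of the carton; the one meant has the size given above.

How it is judged:
By the outcome, as a careful person would: the job done as asked, in the order asked, and still so for the second after the job is handed in, with the robot touching nothing.
It also fails if it takes over 72 s, if anything falls off the work surface, if the arm or the gripper's body presses on something with over 40 N, if the wrist force passes 120 N, or if a joint passes its speed limit or range.

### The arm

A 6-joint arm with a two-finger parallel gripper is mounted at the origin on the work surface. World frame = base frame: x ahead of the robot, y to its left, z up, the work surface at z = 0. Lengths are in m, angles in rad, forces in N, time in s.
With the tool pointing down it reaches from about 0.275 to 0.85 m from the base axis. Payload 5.2 kg.
Tool frame: the origin (TCP) lies midway between the tips of the shut fingers; the grasp point (between the pads) lies 19 mm behind it (grasp_offset is the distance from the TCP to the grasp point, in m); y points along the fingers, z is the direction in which the jaws open and shut, and the axes are right-handed (so a half turn about y gives the same grasp; the last joint's range is limited). The gripper opens to 85 mm and grips with 20 to 120 N. Pads are 22 mm wide; open, the fingers measure 114 mm over their backs; the gripper's body (76 mm by 85 mm) begins 54 mm behind the grasp point. The pads swing forward as they close: fully open they stand 13 mm farther back than shut.
Start: joints at [1.118, 0.259, 1.535, -0, 1.348, -0.203], TCP at [0.136, 0.533, 0.231] pointing down, gripper open.
Joint ranges: [-3.14, 3.14], [-0.91, 2.08], [0.19, 2.58], [-1.22, 4.36], [0.22, 2.71], [-3.12, 3.12]. Speed limits (rad/s): [2.57, 2.57, 3.14, 3.14, 3.14, 3.14].

### API

Orientations are given as a rotation vector (axis times angle).
In Python, from bench import * gives the robot as it stands.
- The arm moves only by the tool move_arm, never from a script. Its argument "deltas" is one flat list of numbers, 5 for each row, row after row: the opening, from -1 (shut) to 1 (fully open), then the shift along the tool's x, y, z in m, then the turn about the tool's y in rad. A call has 1 to 20 rows; each row is the pose to reach, as a shift and turn from the pose measured when the call began, along the tool's axes at that moment; what a row does not reach only later rows make up. A row lasts 1/8 s, in which the tool goes at most 62.5 mm and 10.7 degrees, less where a joint would pass 70% of its speed; a pose out of reach is approached as far as the arm can. A call with a gripper value outside its range is refused whole. The fingers move at their own pace and stop on an object; the grip force is fixed at half the most. Time passes only in rows, so rows that repeat a pose let the fingers close. It gives the time, the measured TCP pose, the force and the opening at its end, in the units of the state.
- observe(): the state, without advancing time (a new reading comes with each control period).
- read_camera(name): name is "scene" or "top" or "wrist"; returns the picture (420x560x3 uint8, red, green, blue); there is no depth.
- camera_info(name): a dict with "mtx" (3x3 intrinsics, pixels), "R" (3x3) and "t" (3): a world point X has camera coordinates R X + t. Camera axes: x right, y down, z forward; pixel columns grow to the right and rows downward; lengths in m; the calibration is good to about 2 mm. A picture is of the moment at which its call begins: read the wrist's pose just before it. camera_info takes no time and is no camera call; for the wrist camera it gives the pose at the moment of the call.
- close_job(): hands the job in, once; it reports no verdict.
Trained networks look in the newest picture that a camera, given by its name, has taken for a name from the list of things; names that differ only in an ending like _2 or _b are one class to them, and where a whole thing is asked for, a point or a joint stands for the part that bears it (a point fixed in the world has none). Each returns a list of dicts, best first, with "score" (0 to 1); they miss things now and then, are a little off and sometimes report something else, mostly with a low value. They report only what shows in the picture. A call takes as long as a camera call. They do not tell look-alikes from the thing itself.
- search_frame(camera, target): "centre" ([x, y, z] in m, in world coordinates, good to about 4 mm: the middle of the surface that is visible of it).
- silhouettes(camera, target): "region" (420x560 bool, what is visible of it).
The state is a dict: "t": time; "joint_positions": joint angles; "joint_vel": joint speeds; "joint_efforts": joint torques, N m; "tool_pos": TCP position; "ee_rot": TCP orientation; "wrist_force": force on the tool from outside, world axes, zero at the start; "torque": the same for the moment, N m; "gripper_width": finger opening in m.
Only numpy, scipy, OpenCV 4.12 (cv2) and the standard library are available. Lean on these libraries where they do the work, as an engineer would, in place of code of your own. Each camera call takes 0.05 s, during which the arm holds its last target.

## Working session

There is one attempt and no reset: what is moved stays moved. The work goes in short steps, Python scripts to look and compute and a tool call to move; the robot and the scene stay as the last step left them, time stands still between calls to the robot, and variables do not carry over. Pictures are saved under pics/ and viewed, and the job is handed in when it is done.

Besides the shell and the picture viewer there is one more tool, called after "Emit:" in YAML: its name, and indented under it one key for each argument. move_arm: Moves the arm, as the interface text tells. Its arguments: {"type":"object","properties":{"deltas":{"type":"array"}},"required":["deltas"]}

```bash
ls; mkdir -p pics; cat > h.py <<'E'
from bench import *
import numpy as np, cv2
from scipy.spatial.transform import Rotation as Ro
def save(cam,name):
    im=read_camera(cam); cv2.imwrite('pics/'+name,im[:,:,::-1]); return im
def proj(ci,X):
    X=np.atleast_2d(X); c=X@np.array(ci['R']).T+np.array(ci['t']); p=c@np.array(ci['mtx']).T; return p[:,:2]/p[:,2:]
def ray(ci,uv,z):
    R=np.array(ci['R']);t=np.array(ci['t']);K=np.array(ci['mtx'])
    o=-R.T@t; d=R.T@np.linalg.inv(K)@np.array([uv[0],uv[1],1.]); return o+d*(z-o[2])/d[2]
E
python3 - <<'E'
from h import *
for c in ['scene','top','wrist']: save(c,c+'0.png'); ci=camera_info(c); print(c, -np.array(ci['R']).T@ci['t'])
s=observe(); print(s)
for c in ['scene','top']:
  for t in ['boom','boom_tail','vise','fulcrum','carton','saddle','camera','jar','spool','driver0','driver1']:
    try:
      for r in search_frame(c,t): print(c,t,np.round(r['centre'],4),round(r['score'],2),np.round(proj(camera_info(c),r['centre'])[0]))
    except Exception as e: print(c,t,e)
print(observe()['t'])
E
```

```text
pics
scene [1.07439451 0.63641666 0.61623649]
top [0.39154575 0.13693565 1.1508576 ]
wrist [0.05572799 0.5537041  0.37328374]
{'t': 0.15, 'joint_positions': array([ 1.11818573e+00,  2.59195190e-01,  1.53582643e+00, -2.37517230e-05,
        1.34800159e+00, -2.02828328e-01]), 'joint_vel': array([-0.00093456, -0.00301031, -0.0029617 , -0.0003448 , -0.00045334,
       -0.00046796]), 'joint_efforts': array([ 1.90394712e-03, -4.46378767e+01, -2.90823483e+01, -2.62708163e-04,
        8.09051329e-03, -1.04588943e-05]), 'tool_pos': array([0.13577675, 0.53256145, 0.23065723]), 'ee_rot': array([-1.56325097,  0.19646411, -0.19577364]), 'wrist_force': array([-0.18428218, -0.04909527, -0.58688983]), 'torque': array([ 0.04204332, -0.00869255,  0.03575344]), 'gripper_width': 0.08545119283497556}
scene boom [0.4756 0.0891 0.1074] 0.75 [269. 207.]
scene boom_tail [0.4766 0.0828 0.1086] 0.8 [267. 206.]
scene vise [0.5065 0.1391 0.0495] 0.83 [276. 240.]
scene vise [ 0.3781 -0.2156  0.0281] 0.65 [219. 183.]
scene fulcrum [0.5037 0.136  0.0528] 0.58 [276. 238.]
scene fulcrum [ 0.5352 -0.0389  0.0493] 0.39
[... 786 characters left out ...]
354 0.1124] 0.95 [325. 219.]
top vise [0.4921 0.113  0.047 ] 0.95 [295. 216.]
top fulcrum [0.4854 0.1161 0.0556] 0.8 [294. 219.]
top carton [ 0.5108 -0.0511  0.0822] 0.77 [357. 209.]
top carton [ 0.6171 -0.0753  0.0515] 0.61 [363. 172.]
top saddle [0.6836 0.2601 0.0244] 0.67 [244. 150.]
top camera [0.4342 0.2114 0.1513] 0.85 [256. 235.]
top jar [ 0.3719 -0.213   0.0517] 0.77 [415. 262.]
top jar [0.4803 0.0346 0.1171] 0.46 [326. 219.]
top spool [0.6888 0.0697 0.0314] 0.67 [310. 148.]
top driver0 [0.3037 0.4615 0.022 ] 0.84 [169. 283.]
top driver0 [0.3078 0.5284 0.0207] 0.78 [145. 281.]
top driver1 [0.3037 0.4615 0.022 ] 0.84 [169. 283.]
top driver1 [0.3078 0.5284 0.0207] 0.78 [145. 281.]
1.25
```

View pics/scene0.png

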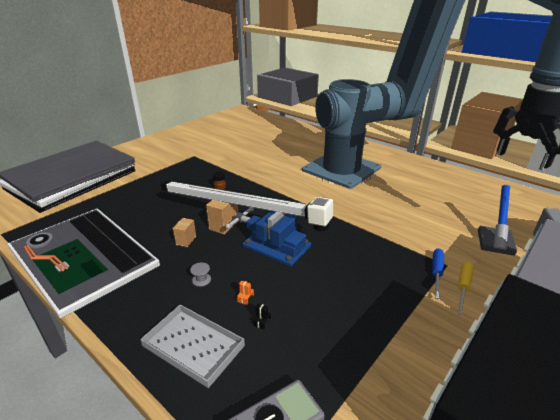

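View pics/top0.png

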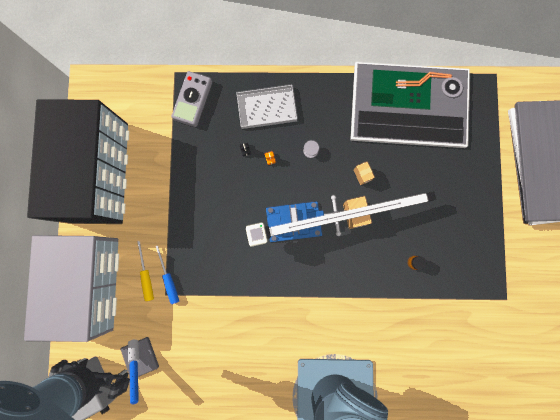

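```bash
python3 - <<'E'
import cv2
a=cv2.imread('pics/top0.png'); cv2.imwrite('pics/topc.png',cv2.resize(a[120:300,215:415],None,fx=4,fy=3.3,interpolation=cv2.INTER_CUBIC)[:600,:800])
a=cv2.imread('pics/scene0.png'); cv2.imwrite('pics/scenec.png',cv2.resize(a[150:350,150:350],None,fx=3,fy=3,interpolation=cv2.INTER_CUBIC))
E
```

```text
(no output)
```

View pics/topc.png

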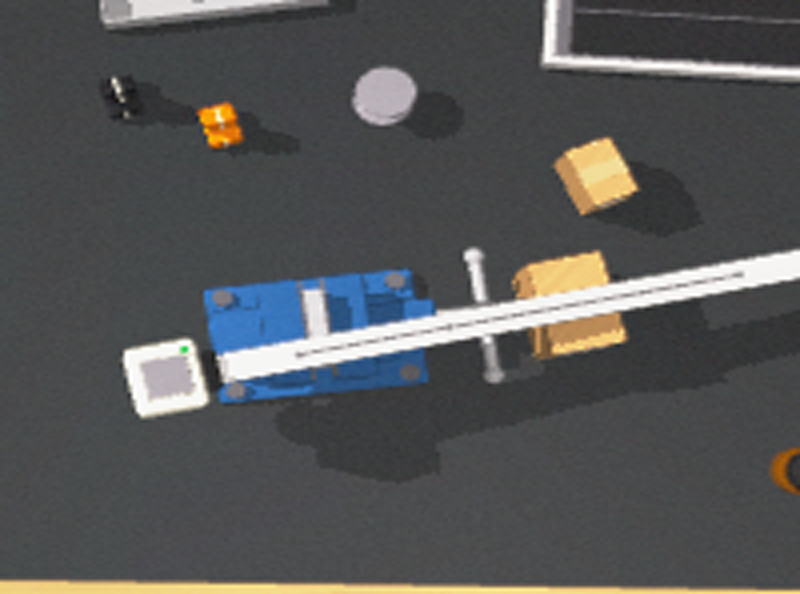

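View pics/scenec.png

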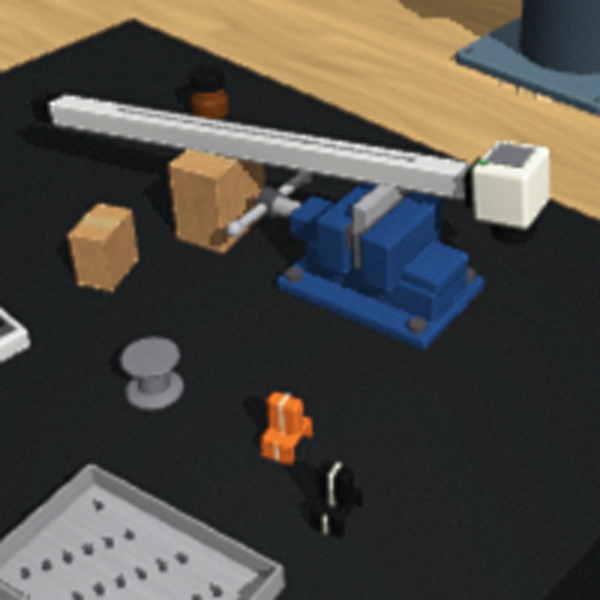

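```bash
cat >> h.py <<'E'
def boomboxes(): # y0,y1,hw,z0,z1
    return [(-.252,.202,.011,0,.022),(.202,.214,.015,-.004,.026),(.214,.260,.026,-.030,.028)]
def box(x0,x1,y0,y1,z0,z1):
    return np.array([[x,y,z] for x in (x0,x1) for y in (y0,y1) for z in (z0,z1)])
def boomR(yaw,pitch): # +y axis toward camera; yaw=angle of boom y axis from world +y (about z); pitch: nose up
    return (Ro.from_euler('z',yaw)*Ro.from_euler('x',pitch)).as_matrix()
def outline(ci,R,o,boxes):
    m=np.zeros((420*4,560*4),np.uint8)
    for (y0,y1,hw,z0,z1) in boxes:
        p=proj(ci,box(-hw,hw,y0,y1,z0,z1)@R.T+o); h=cv2.convexHull(((p+.5)*4).astype(np.float32)).astype(np.int32)
        cv2.fillConvexPoly(m,h,255)
    return cv2.resize(m,(560,420),interpolation=cv2.INTER_AREA)/255.
E
python3 - <<'E'
from h import *
from scipy.optimize import minimize
S={}
for c in ['scene','top']:
    read_camera(c)
    for t in ['boom','vise','carton','saddle']:
        r=silhouettes(c,t)
        for i,q in enumerate(r):
            S[f'{c}_{t}_{i}']=q['region']; ys,xs=np.nonzero(q['region']); print(c,t,i,round(q['score'],2),q['region'].sum(),xs.min(),xs.max(),ys.min(),ys.max())
np.savez('S.npz',**S)
print(observe()['t'])
for c in ['scene','top']:
    im=cv2.imread(f'pics/{c}0.png')
    m=S[f'{c}_boom_0']; im[m]=im[m]//2+np.array([0,0,127],np.uint8)
    for t,col in (('vise',[0,127,0]),('carton',[127,0,127])):
        for k in S:
            if k.startswith(f'{c}_{t}'): m=S[k]; im[m]=im[m]//2+np.array(col,np.uint8)
    a=im[150:350,150:350] if c=='scene' else im[120:300,235:435]
    cv2.imwrite(f'pics/sil_{c}.png',cv2.resize(a,None,fx=3,fy=3))
E
```

```text
scene boom 0 0.59 2282 162 332 181 229
scene vise 0 0.61 2718 226 310 207 265
scene vise 1 0.22 2446 160 332 181 230
scene carton 0 0.69 504 173 195 218 246
scene carton 1 0.57 738 207 237 201 232
scene saddle 0 0.63 255 253 269 305 327
scene saddle 1 0.53 230 238 253 281 302
top boom 0 0.59 1927 246 434 193 246
top vise 0 0.62 1613 266 340 195 241
top carton 0 0.89 467 342 370 197 228
top carton 1 0.75 313 354 373 163 184
top saddle 0 0.62 89 266 274 152 163
top saddle 1 0.41 235 304 319 140 157
1.75
```

View pics/sil_scene.png

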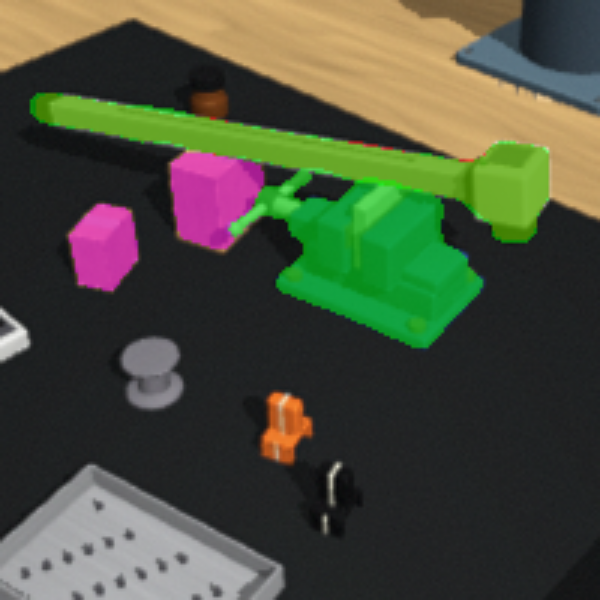

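View pics/sil_top.png

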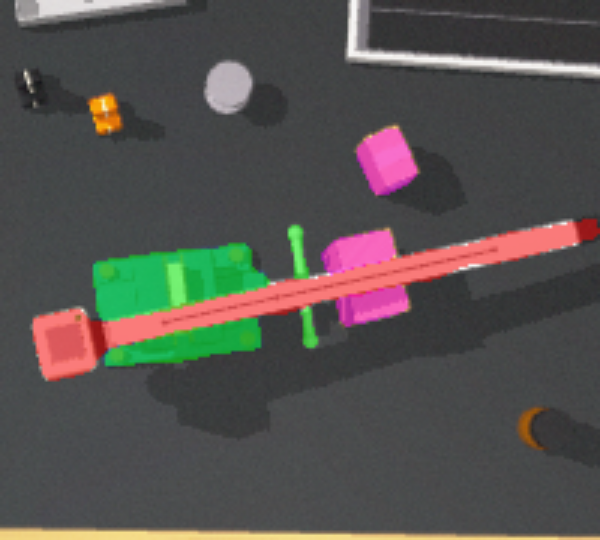

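```bash
cat > fit.py <<'E'
from h import *
from scipy.optimize import minimize
def fitboom(S,x0,cams=('scene','top')):
    K={c:camera_info(c) for c in cams}
    M={c:cv2.GaussianBlur(S[c].astype(np.float32),(0,0),1.) for c in cams}
    def f(p):
        R=boomR(p[3],p[4]); l=0
        for c in cams:
            m=cv2.GaussianBlur(outline(K[c],R,p[:3],boomboxes()).astype(np.float32),(0,0),1.)
            l+=((m-M[c])**2).sum()/S[c].sum()
        return l
    best=None
    for it in range(3):
        r=minimize(f,x0,method='Nelder-Mead',options=dict(initial_simplex=np.vstack([x0]+[x0+np.eye(5)[i]*[.015,.02,.015,.05,.04][i] for i in range(5)]),maxiter=500,xatol=1e-4,fatol=1e-5)); x0=r.x
    return r.x,r.fun
E
cat > f1.py <<'E'
from fit import *
Z=np.load('S.npz'); S={c:Z[c+'_boom_0'] for c in ['scene','top']}
p,v=fitboom(S,np.array([.48,.03,.093,.17,.1])); print(np.round(p,4),v)
for c in S:
    q,v=fitboom({c:S[c]},p,cams=(c,)); print(c,np.round(q,4),v)
# carton
K={c:camera_info(c) for c in S}
M={'scene':Z['scene_carton_1'],'top':Z['top_carton_0']}
bm={c:outline(K[c],boomR(p[3],p[4]),p[:3],boomboxes())>.5 for c in S}
def g(a,dims=(.0375,.025,.08)):
    R=boomR(a[2],0);l=0
    for c in M:
        m=outline(K[c],R,np.array([a[0],a[1],0]),[(-dims[1],dims[1],dims[0],0,dims[2])]); m[bm[c]]=0
        T=M[c]&~bm[c]
        l+=((cv2.GaussianBlur(m.astype(np.float32),(0,0),1)-cv2.GaussianBlur(T.astype(np.float32),(0,0),1))**2).sum()
    return l
x0=np.array([.50,-.05,.1])
r=minimize(g,x0,method='Nelder-Mead',options=dict(initial_simplex=np.vstack([x0,x0+[.02,0,0],x0+[0,.02,0],x0+[0,0,.1]])));print('carton',r.x,r.fun)
np.savez('boom0.npz',p=p,car=r.x)
for c in S:
    im=cv2.imread(f'pics/{c}0.png'); im=cv2.resize(im,None,fx=4,fy=4,interpolation=cv2.INTER_CUBIC)
    ax=boomR(p[3],p[4])
    def dr(P,col):
        h=np.int32((proj(K[c],P)+.5)*4)
        for i in range(8):
            for j in range(i):
                if bin(i^j).count('1')==1: cv2.line(im,h[i].tolist(),h[j].tolist(),col,1)
    for b in boomboxes(): dr(box(-b[2],b[2],b[0],b[1],b[3],b[4])@ax.T+p[:3],(0,0,255))
    dr(box(-.0375,.0375,-.025,.025,0,.08)@boomR(r.x[2],0).T+[r.x[0],r.x[1],0],(255,0,255))
    # predicted bar 175mm ahead of carton 
    u=boomR(r.x[2],0)
    cc=np.array([r.x[0],r.x[1],0])+u@[0,.175+.0,0]
    dr(box(-.03,.03,-.006,.006,.084,.1)@u.T+cc,(0,255,0))
    y0,x0_,=(160,150) if c=='scene' else (170,240)
    cv2.imwrite(f'pics/fit_{c}.png',im[y0*4:y0*4+600,x0_*4:x0_*4+800])
E
python3 f1.py
```

```text
[ 0.4918 -0.0154  0.0921  0.2341  0.1161] 0.09225311572299114
scene [ 0.4918 -0.0154  0.0921  0.2341  0.1161] 0.0710044680302024
top [ 0.4925 -0.0139  0.0778  0.2351  0.1094] 0.013746017115562767
carton [ 0.50426269 -0.05910501  0.30364781] 92.39435577392578
```

View pics/fit_scene.png

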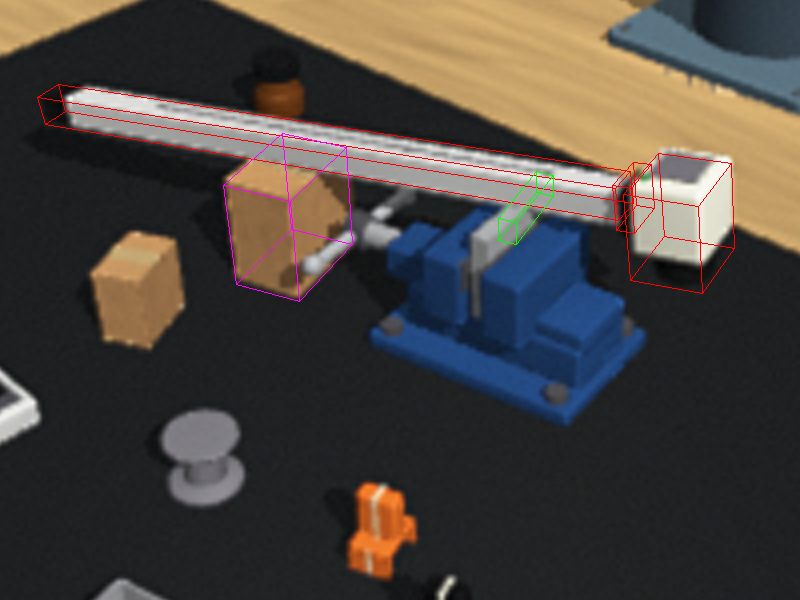

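View pics/fit_top.png

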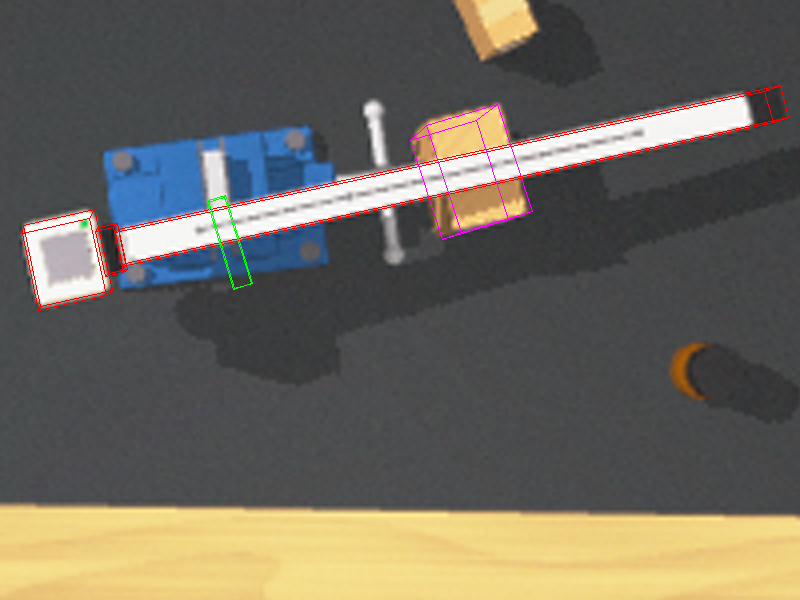

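```bash
sed -i "s/(.214,.260,.026,-.030,.028)\]/(.214,.260,.026,HZ[0],HZ[1]),(.225,.249,.012,-.030,.0)]/; s/^def boomboxes.*/HZ=[-.012,.030]\n&/" h.py; cat > f2.py <<'E'
from fit import *
import h
Z=np.load('S.npz'); S={c:Z[c+'_boom_0'] for c in ['scene','top']}
best=None
for z0 in (-.02,-.015,-.01,-.005):
  for z1 in (.024,.03,.036):
    h.HZ[:]=[z0,z1]
    p,v=fitboom(S,np.array([.4915,-.015,.09,.225,.11])); print(z0,z1,np.round(p,4),round(v,4))
E
python3 f2.py
```

```text
-0.02 0.024 [ 0.4916 -0.0142  0.092   0.2326  0.1156] 0.0739
-0.02 0.03 [ 0.4916 -0.0138  0.0918  0.2338  0.11  ] 0.0586
-0.02 0.036 [ 0.4916 -0.0138  0.0914  0.2335  0.1054] 0.0595
-0.015 0.024 [ 0.4917 -0.0142  0.0917  0.2348  0.1131] 0.0667
-0.015 0.03 [ 0.4917 -0.0142  0.0921  0.2345  0.1077] 0.0527
-0.015 0.036 [ 0.4914 -0.0137  0.0914  0.2356  0.1042] 0.0514
-0.01 0.024 [ 0.4916 -0.0133  0.092   0.2332  0.1105] 0.0611
-0.01 0.03 [ 0.4916 -0.0134  0.0915  0.233   0.1123] 0.0465
-0.01 0.036 [ 0.4911 -0.0134  0.0913  0.2325  0.1056] 0.0441
-0.005 0.024 [ 0.4915 -0.0139  0.0918  0.234   0.1099] 0.0568
-0.005 0.03 [ 0.4916 -0.0136  0.0923  0.2329  0.1088] 0.0444
-0.005 0.036 [ 0.4913 -0.0139  0.0913  0.2319  0.1059] 0.0405
```

```bash
python3 - <<'E'
import cv2
a=cv2.imread('pics/scene0.png')
cv2.imwrite('pics/s1.png',cv2.resize(a[170:245,160:260],None,fx=8,fy=8,interpolation=cv2.INTER_CUBIC))
cv2.imwrite('pics/s2.png',cv2.resize(a[195:270,240:340],None,fx=8,fy=8,interpolation=cv2.INTER_CUBIC))
E
```

```text
(no output)
```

View pics/s1.png

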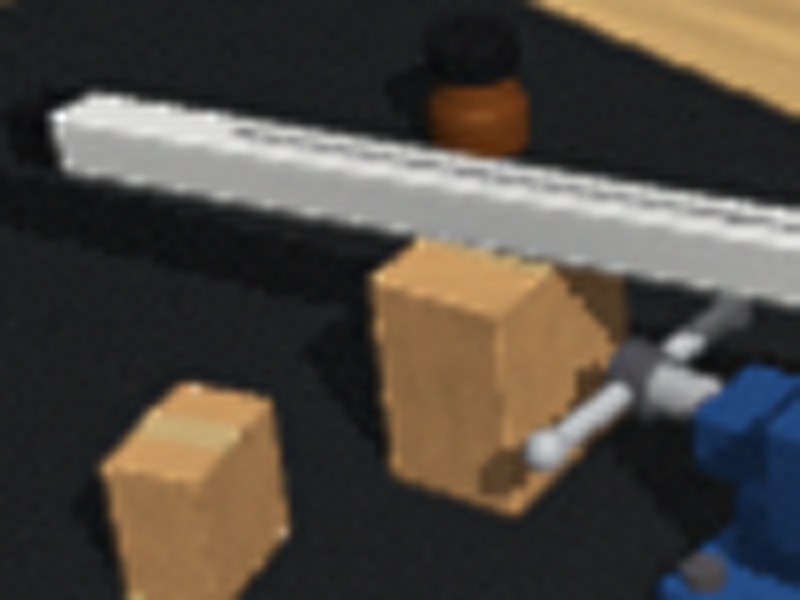

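View pics/s2.png

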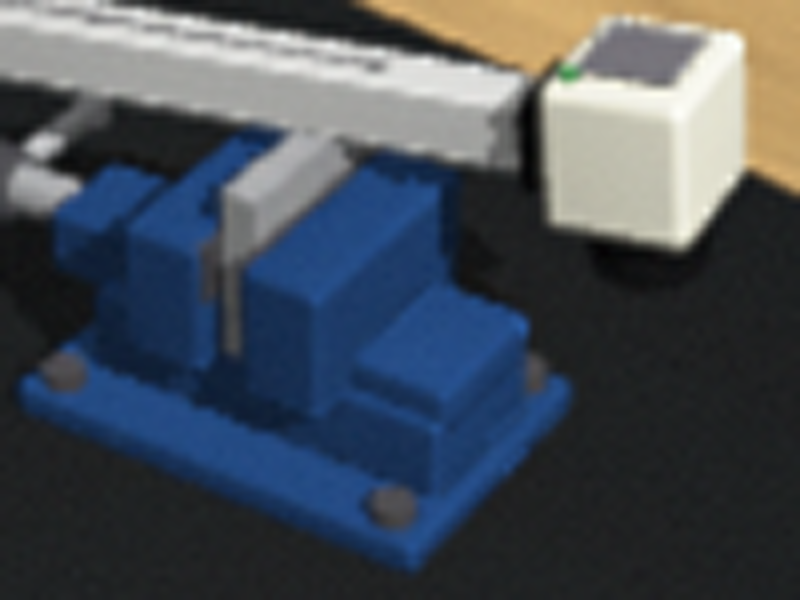

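```bash
cat > f3.py <<'E'
from h import *
K=camera_info('scene');T=camera_info('top')
def s1(u,v): return (160+(u+.5)/8-.5,170+(v+.5)/8-.5)
def s2(u,v): return (240+(u+.5)/8-.5,195+(v+.5)/8-.5)
P=lambda n,q,z,C=K: print(n,np.round(ray(C,q,z),4))
P('car NT',s1(498,318),.08);P('car LT',s1(372,278),.08);P('car NB',s1(515,515),0);P('car LB',s1(390,468),0)
P('bar +x-y',s2(224,188),.1);P('bar +x+y',s2(262,205),.1)
P('bar far right along rear',s2(350,150),.1); P('bar far left',s2(292,130),.1)
P('base near',s2(415,570),0);P('base left',s2(22,408),0);P('base right',s2(570,400),0)
print('top')
im=cv2.imread('pics/top0.png')
cv2.imwrite('pics/t1.png',cv2.resize(im[185:260,240:340],None,fx=8,fy=8,interpolation=cv2.INTER_CUBIC))
cv2.imwrite('pics/t2.png',cv2.resize(im[180:255,335:435],None,fx=8,fy=8,interpolation=cv2.INTER_CUBIC))
E
python3 f3.py
```

```text
car NT [ 0.5308 -0.0268  0.08  ]
car LT [ 0.5413 -0.0767  0.08  ]
car NB [ 0.5302 -0.0287  0.    ]
car LB [ 0.5396 -0.0819  0.    ]
bar +x-y [0.5058 0.1107 0.1   ]
bar +x+y [0.5052 0.1254 0.1   ]
bar far right along rear [0.4651 0.1258 0.1   ]
bar far left [0.4681 0.1049 0.1   ]
base near [0.5126 0.1926 0.    ]
base left [0.5339 0.0455 0.    ]
base right [0.4144 0.1776 0.    ]
top
```

View pics/t1.png

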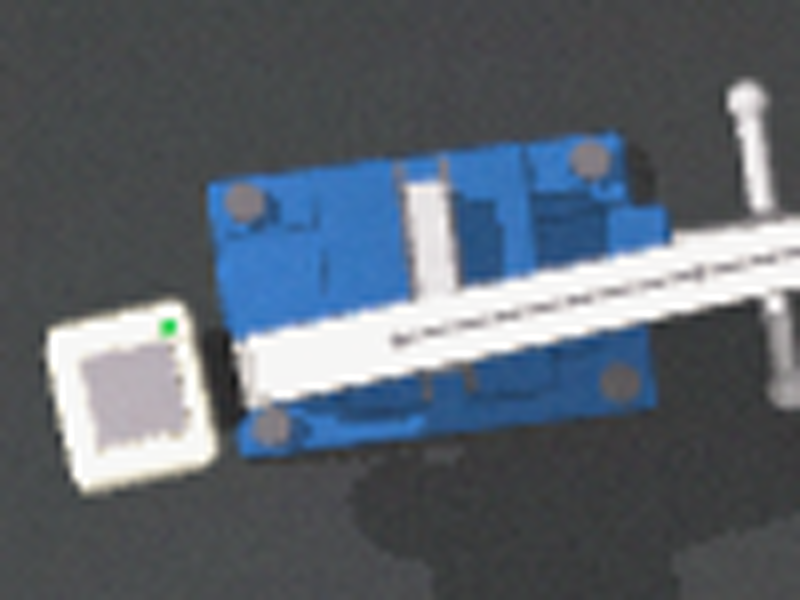

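View pics/t2.png

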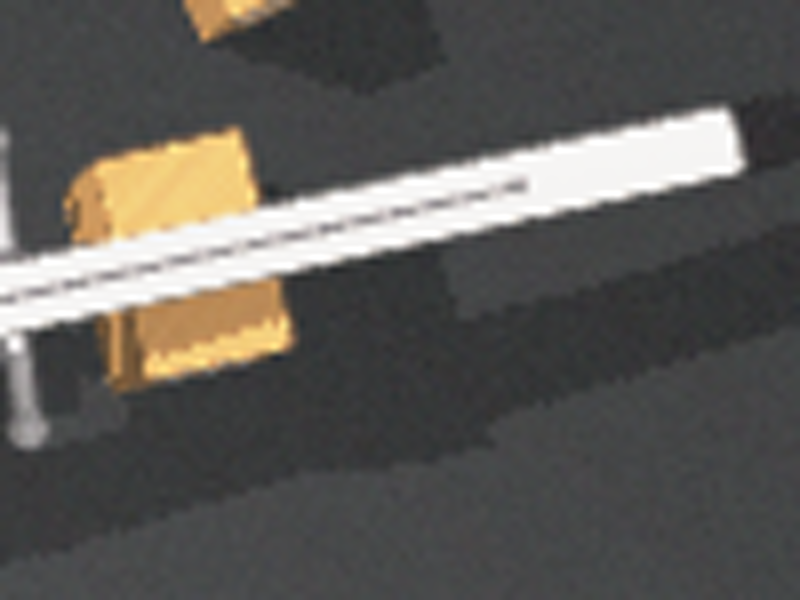

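```bash
cat > f4.py <<'E'
from h import *
T=camera_info('top')
def t1(u,v): return (240+(u+.5)/8-.5,185+(v+.5)/8-.5)
def t2(u,v): return (335+(u+.5)/8-.5,180+(v+.5)/8-.5)
def P(n,q,z):
    r=ray(T,q,z); print(n,np.round(r,4)); return r
def yaw(a,b): d=b-a; return round(float(np.arctan2(-d[0],d[1])),4)
a=P('base +x+y',t1(210,185),.01);b=P('base +x-y',t1(622,133),.01);c=P('base -x-y',t1(655,405),.01);d=P('base -x+y',t1(243,458),.01)
print(yaw(b,a),yaw(c,d)); print('perp', yaw(a,d)-np.pi/2, (a+b+c+d)/4)
e=P('bar +x+y',t1(402,183),.1);f=P('bar +x-y',t1(447,180),.1); g=P('bar edge +y',t1(414,298),.1); print('bar',yaw(e,g))
a=P('car +x-y',t2(240,128),.08);b=P('car +x+y',t2(108,160),.08);c=P('car -x-y',t2(293,345),.08);d=P('car -x+y',t2(143,383),.08)
print(yaw(a,b),yaw(c,d),yaw(b,d),(a+b+c+d)/4)
# tube edges; top at z
a=P('tube +x head end',t1(240,340),.137);b=P('tube +x tail end',t2(725,107),.085);c=P('tube -x tail end',t2(745,168),.085);d=P('tube -x head',t1(253,408),.137)
print(yaw(b,a),yaw(c,d),np.linalg.norm(a-b))
E
python3 f4.py
```

```text
base +x+y [0.5199 0.1952 0.01  ]
base +x-y [0.5402 0.048  0.01  ]
base -x-y [0.443  0.0361 0.01  ]
base -x+y [0.4226 0.182  0.01  ]
0.137 0.1395
perp 0.13550367320510337 [0.48140669 0.11531886 0.01      ]
bar +x+y [0.5111 0.1274 0.1   ]
bar +x-y [0.5122 0.1125 0.1   ]
bar edge +y [0.4731 0.1231 0.1   ]
bar 1.6838
car +x-y [ 0.5476 -0.0733  0.08  ]
car +x+y [ 0.5363 -0.029   0.08  ]
car -x-y [ 0.4747 -0.0901  0.08  ]
car -x+y [ 0.4615 -0.0402  0.08  ]
0.2498 0.2593 1.7195 [ 0.5050309  -0.05814756  0.08      ]
tube +x head end [0.4563 0.1785 0.137 ]
tube +x tail end [ 0.5556 -0.2337  0.085 ]
tube -x tail end [ 0.5351 -0.2398  0.085 ]
tube -x head [0.4349 0.174  0.137 ]
0.2363 0.2377 0.42709974895160197
```

```bash
cat >> h.py <<'E'
def rel(target,yaw_turn=0.,s=None):
    """tool-frame shift for world target"""
    s=s or observe(); R=Ro.from_rotvec(s['ee_rot']).as_matrix(); return R.T@(np.array(target)-s['tool_pos'])
def jawdir(s=None):
    s=s or observe(); R=Ro.from_rotvec(s['ee_rot']).as_matrix(); return R
E
python3 - <<'E'
from h import *
s=observe();R=jawdir(s);print(np.round(R,3)); ci=camera_info('wrist'); print('cam axes in tool',np.round(R.T@np.array(ci['R']).T,3),'cam pos in tool',R.T@(-np.array(ci['R']).T@ci['t']-s['tool_pos']),ci['mtx'])
print(rel([.42,.10,.30]))
E
```

```text
[[ 0.969  0.     0.247]
 [-0.247  0.     0.969]
 [ 0.    -1.     0.   ]]
cam axes in tool [[-0.001  0.947  0.321]
 [ 0.002 -0.321  0.947]
 [ 1.     0.002 -0.001]] cam pos in tool [-0.0828216  -0.14258014  0.00049998] [[329.46329532   0.         280.27818866]
 [  0.         329.46329532 205.47495945]
 [  0.           0.           1.        ]]
[ 0.38225731 -0.0686803  -0.34928368]
```

View pics/wrist0.png

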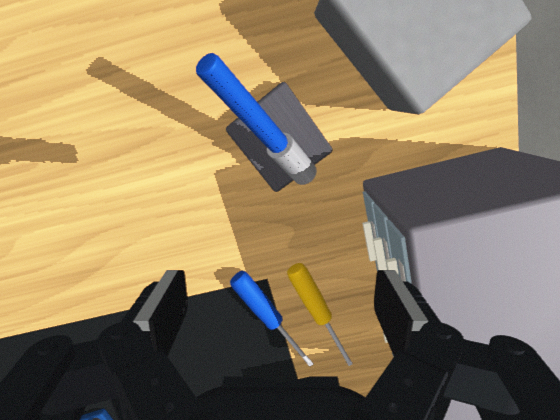

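```bash
python3 - <<'E'
from h import *
print(rel([.475,.15,.30]))
E
```

```text
[ 0.42319044 -0.06867716 -0.28723951]
```

Emit:
move_arm:
  deltas: [1,0.042,-0.02,-0.029,0.11,1,0.085,-0.04,-0.057,0.22,1,0.127,-0.069,-0.086,0.33,1,0.169,-0.069,-0.115,0.44,1,0.212,-0.069,-0.144,0.55,1,0.254,-0.069,-0.172,0.66,1,0.296,-0.069,-0.201,0.77,1,0.339,-0.069,-0.23,0.88,1,0.381,-0.069,-0.258,0.99,1,0.423,-0.069,-0.287,1.087,1,0.423,-0.069,-0.287,1.087]

```text
t: 3.12
tool_pos: [0.4769, 0.1476, 0.2998]
ee_rot: [-1.31, 1.039, -1.04]
wrist_force: [0.1, 0.4, -0.3]
gripper_width: 0.0851
```

```bash
python3 - <<'E'
from h import *
s=observe(); print(s['t'],s['tool_pos'],np.round(jawdir(s),3)); ci=camera_info('wrist')
import pickle; pickle.dump(ci,open('w1.pkl','wb'))
save('wrist','w1.png')
E
```

```text
3.125 [0.47685779 0.14755372 0.29982204] [[ 0.227 -0.     0.974]
 [-0.974 -0.001  0.227]
 [ 0.001 -1.    -0.   ]]
```

View pics/w1.png

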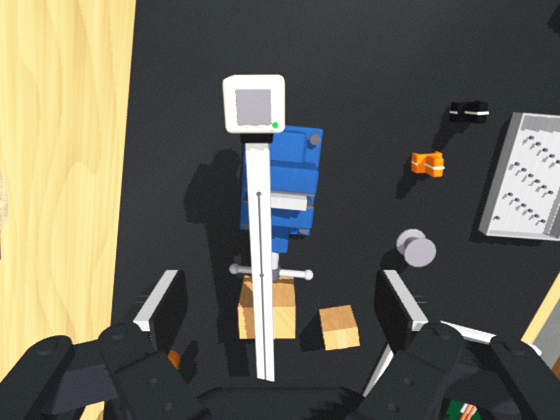

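```bash
python3 - <<'E'
import cv2
a=cv2.imread('pics/w1.png')
cv2.imwrite('pics/w1a.png',cv2.resize(a[60:260,180:360],None,fx=3,fy=3,interpolation=cv2.INTER_CUBIC))
cv2.imwrite('pics/w1b.png',cv2.resize(a[230:400,200:380],None,fx=3.5,fy=3.5,interpolation=cv2.INTER_CUBIC))
cv2.imwrite('pics/w1c.png',cv2.resize(a[90:190,400:500],None,fx=6,fy=6,interpolation=cv2.INTER_CUBIC))
E
```

```text
(no output)
```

View pics/w1a.png

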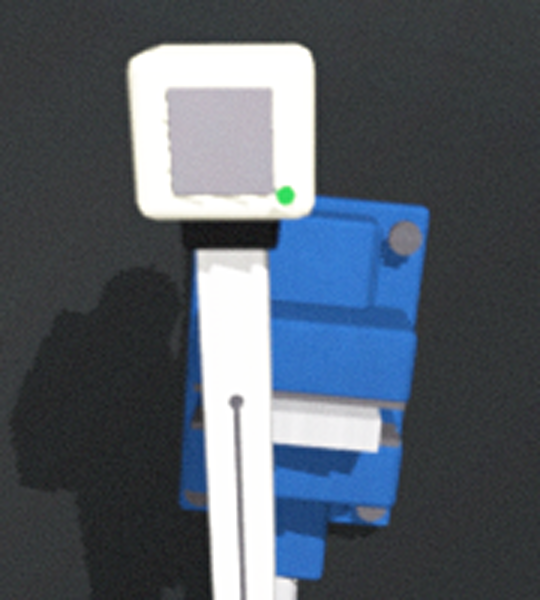

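View pics/w1b.png

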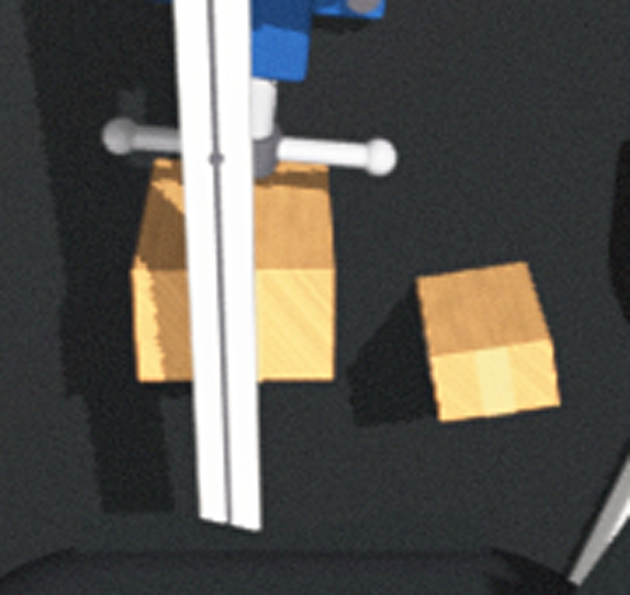

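View pics/w1c.png

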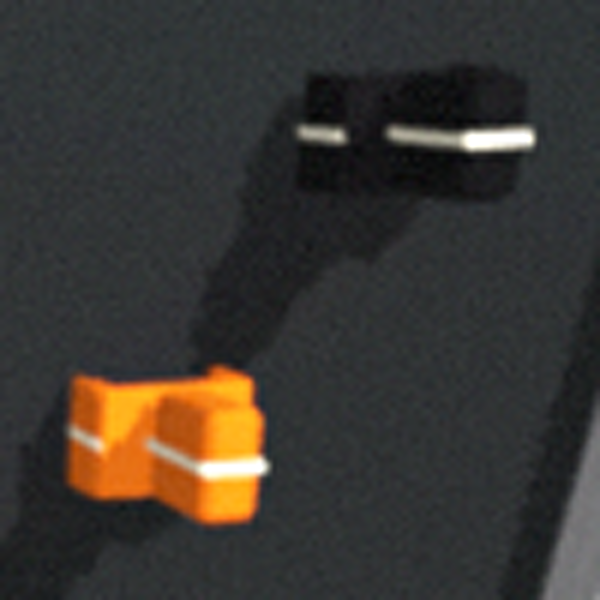

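```bash
cat > f5.py <<'E'
from h import *
import pickle
W=pickle.load(open('w1.pkl','rb'))
def a(u,v): return (180+(u+.5)/3-.5,60+(v+.5)/3-.5)
def b(u,v): return (200+(u+.5)/3.5-.5,230+(v+.5)/3.5-.5)
def c(u,v): return (400+(u+.5)/6-.5,90+(v+.5)/6-.5)
def P(n,q,z):
    r=ray(W,q,z); print(n,np.round(r,4)); return r
def yaw(a,b): d=b-a; return round(float(np.arctan2(-d[0],d[1])),4)
A=P('car -x+y',b(133,268),.08);B=P('car +x+y',b(335,268),.08);C=P('car +x-y',b(333,380),.08);D=P('car -x-y',b(138,380),.08)
print('car',(A+B+C+D)/4,yaw(C,B),yaw(D,A),yaw(B,A)-np.pi/2,np.linalg.norm(A-B),np.linalg.norm(B-C))
A=P('bar +x+y',a(382,406),.1);B=P('bar +x-y',a(379,451),.1);C=P('bar at boom +y',a(273,403),.1);D=P('bar at boom -y',a(273,443),.1)
print(yaw(A,C)-np.pi/2,yaw(B,D)-np.pi/2,yaw(B,A))
A=P('base+x+y',a(428,207),.01);B=P('base +x-y',a(388,523),.01);print(yaw(B,A))
A=P('jaw +x+y front',a(412,337),.084);B=P('jaw +x bar edge',a(405,405),.084);print(yaw(B,A))
A=P('jaw -x',a(195,388),.084);B=P('jaw -x2',a(193,425),.084)
A=P('tube collar -x',a(196,250),.135);B=P('tube collar +x',a(268,250),.135);C=P('tube tail -x',b(200,515),.085);D=P('tube tail +x',b(261,529),.085)
print('tube',yaw(C,A),yaw(D,B),np.linalg.norm(A-B),np.linalg.norm(A-C),np.linalg.norm(C-D))
A=P('slot1',a(236,401),.133);B=P('slot2',b(216,158),.11);print(yaw(B,A))
A=P('sad',c(205,467),.046);B=P('sad',c(265,467),.046)
A=P('sadL',c(75,380),.018);B=P('sadL',c(95,497),.018)
E
python3 f5.py
```

```text
car -x+y [ 0.4635 -0.0391  0.08  ]
car +x+y [ 0.5364 -0.0219  0.08  ]
car +x-y [ 0.548  -0.0715  0.08  ]
car -x-y [ 0.4749 -0.0887  0.08  ]
car [ 0.50573489 -0.05528275  0.08      ] 0.2298 0.2262 0.23130367320510348 0.074917393338451 0.05088966991032113
bar +x+y [0.5099 0.1331 0.1   ]
bar +x-y [0.5132 0.1161 0.1   ]
bar at boom +y [0.4712 0.1252 0.1   ]
bar at boom -y [0.4745 0.1103 0.1   ]
0.20190367320510338 0.15090367320510345 0.1927
base+x+y [0.52   0.1987 0.01  ]
base +x-y [0.541  0.0523 0.01  ]
0.1424
jaw +x+y front [0.5163 0.157  0.084 ]
jaw +x bar edge [0.5207 0.131  0.084 ]
0.1655
jaw -x [0.4419 0.1194 0.084 ]
jaw -x2 [0.444  0.1048 0.084 ]
tube collar -x [0.4359 0.1785 0.135 ]
tube collar +x [0.4576 0.1836 0.135 ]
tube tail -x [ 0.5112 -0.1434  0.085 ]
tube tail +x [ 0.5364 -0.1448  0.085 ]
tube 0.2297 0.2357 0.022226410118234213 0.3343509052951248 0.025289595479939517
slot1 [0.458  0.1331 0.133 ]
slot2 [0.4816 0.0312 0.11  ]
0.2277
sad [0.6599 0.1876 0.046 ]
sad [0.6717 0.1904 0.046 ]
sadL [0.6398 0.1961 0.018 ]
sadL [0.6531 0.1729 0.018 ]
```

```bash
python3 - <<'E'
from h import *
print(rel([.540,-.222,.16]))
E
```

```text
[ 0.37599645  0.13980272 -0.02219433]
```

Emit:
move_arm:
  deltas: [1,0.056,0.01,-0.003,0,1,0.112,0.02,-0.006,0,1,0.168,0.03,-0.01,0,1,0.224,0.045,-0.014,0,1,0.28,0.07,-0.018,0,1,0.33,0.1,-0.02,0,1,0.376,0.13,-0.022,0,1,0.376,0.14,-0.022,0,1,0.376,0.14,-0.022,0]

```text
t: 4.3
tool_pos: [0.5396, -0.2201, 0.1591]
ee_rot: [-1.31, 1.039, -1.033]
wrist_force: [-0.2, 0.6, 0.4]
gripper_width: 0.0856
```

```bash
python3 - <<'E'
from h import *
s=observe(); print(s['t'],s['tool_pos'],np.round(jawdir(s),3)); ci=camera_info('wrist')
import pickle; pickle.dump(ci,open('w2.pkl','wb'))
im=save('wrist','w2.png')
g=np.array([s['tool_pos'][0],s['tool_pos'][1],.087]); print(proj(ci,g))
E
```

```text
4.3 [ 0.5396117  -0.22006934  0.15909864] [[ 0.23  -0.003  0.973]
 [-0.973  0.002  0.23 ]
 [-0.003 -1.    -0.002]]
[[280.41772311 219.41858036]]
```

View pics/w2.png

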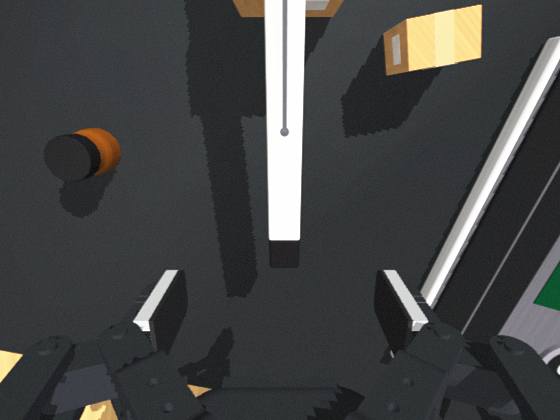

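```bash
python3 - <<'E'
from h import *
import pickle
W=pickle.load(open('w2.pkl','rb'))
for q in [(285,219),(284.5,240),(284.5,266),(284.5,132)]: print(q,np.round(ray(W,q,.086),4))
s=observe();R=jawdir(s)
for q in [(285,219),(284.5,266)]: print(np.round(R.T@(ray(W,q,.086)-s['tool_pos']),4))
a=ray(W,(284.5,132),.096);b=ray(W,(284.5,240),.085);d=a-b;print(np.arctan2(-d[0],d[1]))
E
```

```text
(285, 219) [ 0.5428 -0.2194  0.086 ]
(284.5, 240) [ 0.5462 -0.2351  0.086 ]
(284.5, 266) [ 0.5512 -0.2555  0.086 ]
(284.5, 132) [ 0.5283 -0.1613  0.086 ]
[0.     0.0742 0.0027]
[0.0371 0.0741 0.0025]
0.23913426890076953
```

Emit:
move_arm:
  deltas: [1,0,0.05,0.0026,-0.005,1,0,0.104,0.0026,-0.005,0.2,0,0.104,0.0026,-0.005,-0.3,0,0.104,0.0026,-0.005]

```text
t: 4.85
tool_pos: [0.5442, -0.2192, 0.0588]
ee_rot: [-1.313, 1.029, -1.033]
wrist_force: [0.4, -0.7, 0.4]
gripper_width: 0.0518
```

```bash
python3 - <<'E'
from h import *
s=observe(); print(s['t'],s['tool_pos'],s['gripper_width'],s['wrist_force'])
save('wrist','w3.png')
E
```

```text
4.85 [ 0.54418509 -0.21923731  0.05880513] 0.05181797869642047 [ 0.44775825 -0.69920334  0.42628249]
```

View pics/w3.png

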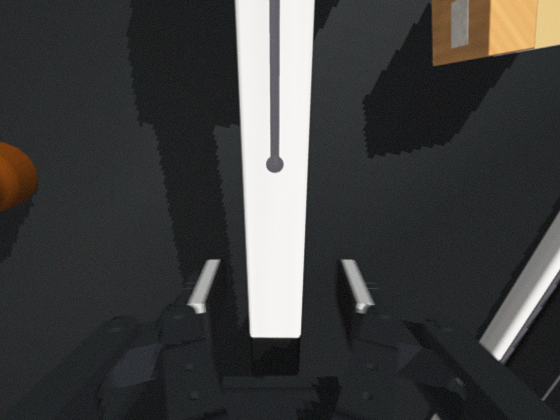

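Emit:
move_arm:
  deltas: [-0.5,0,0.002,-0.0005,0,-0.5,0,0.002,-0.0005,0,-0.5,0,0.002,-0.0005,0]

```text
t: 5.28
tool_pos: [0.5452, -0.2207, 0.0589]
ee_rot: [-1.312, 1.026, -1.037]
wrist_force: [-0.5, -1.9, 5.5]
gripper_width: 0.0214
```

```bash
python3 - <<'E'
from h import *
s=observe(); print(s['t'],s['tool_pos'],s['gripper_width'],s['wrist_force'],s['torque'])
save('wrist','w4.png')
E
```

```text
5.275 [ 0.54516093 -0.22072615  0.05887823] 0.021356046210076588 [-0.46492952 -1.92065879  5.45299702] [ 0.0296418   0.00290664 -0.01218741]
```

View pics/w4.png

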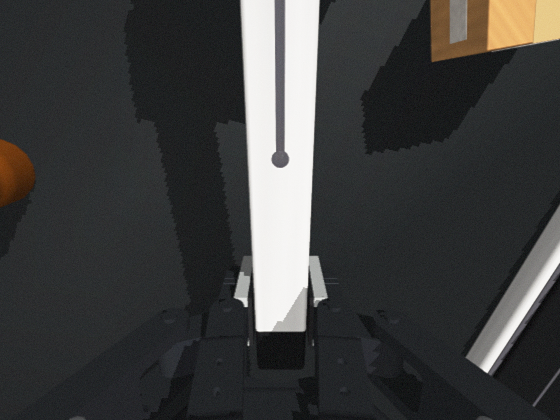

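Emit:
move_arm:
  deltas: [-0.5,0,0,0,0,-0.5,-0.006,-0.0006,0,0,-0.5,-0.013,-0.0013,0,0,-0.5,-0.02,-0.002,0,0]

```text
t: 5.82
tool_pos: [0.542, -0.2039, 0.0616]
ee_rot: [-1.313, 1.021, -1.042]
wrist_force: [1.6, -7.5, 4.8]
gripper_width: 0.0217
```

```bash
python3 - <<'E'
from h import *
s=observe(); print(s['t'],s['tool_pos'],s['gripper_width'],s['wrist_force'],s['torque'])
save('wrist','w5.png'); save('scene','s5.png')
s=observe(); print(s['t'],s['tool_pos'],s['gripper_width'],s['wrist_force'],s['torque'])
a=cv2.imread('pics/s5.png'); cv2.imwrite('pics/s5c.png',cv2.resize(a[150:290,140:340],None,fx=4,fy=4,interpolation=cv2.INTER_CUBIC))
E
```

```text
5.825 [ 0.54200683 -0.20391942  0.06159004] 0.021673990719025878 [ 1.62253705 -7.48975913  4.83384614] [-1.17646577 -0.31740635 -0.00885739]
5.925 [ 0.54169445 -0.20288891  0.06156125] 0.021482858434394233 [ 2.34923728 -4.5967359   5.26040437] [-0.71054635 -0.22051491 -0.03990954]
```

View pics/s5c.png

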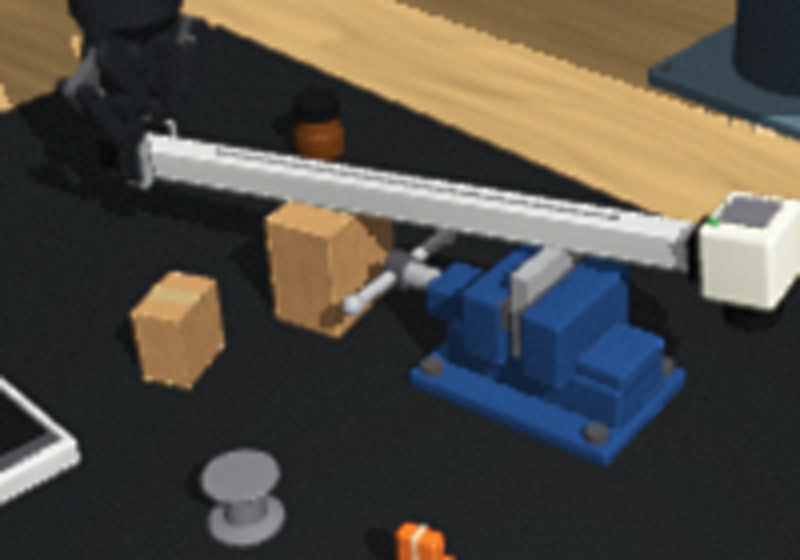

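View pics/w5.png

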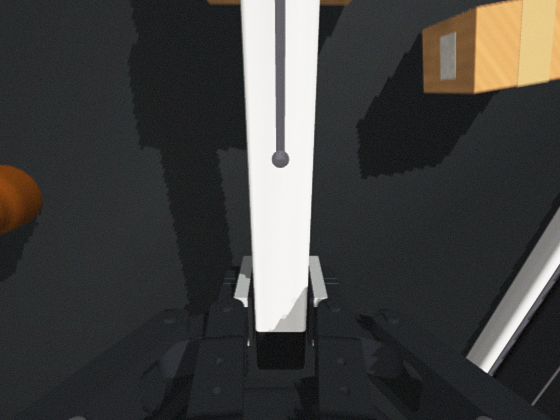

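Emit:
move_arm:
  deltas: [-0.5,-0.002,-0.001,0,0,-0.5,-0.01,-0.0018,0,0,-0.5,-0.018,-0.0027,0,0,-0.5,-0.026,-0.0035,0,0,-0.5,-0.03,-0.004,0,0]

```text
t: 6.55
tool_pos: [0.5343, -0.1729, 0.0653]
ee_rot: [-1.313, 1.022, -1.04]
wrist_force: [1.5, -3.6, -0.1]
gripper_width: 0.0215
```

```bash
python3 - <<'E'
from h import *
s=observe(); print(s['t'],s['tool_pos'],s['gripper_width'],s['wrist_force'],s['torque'])
save('scene','s6.png')
s=observe(); print(s['t'],s['tool_pos'],s['gripper_width'],s['wrist_force'],s['torque'])
a=cv2.imread('pics/s6.png'); cv2.imwrite('pics/s6c.png',cv2.resize(a[150:290,140:340],None,fx=4,fy=4,interpolation=cv2.INTER_CUBIC))
E
```

```text
6.55 [ 0.53427551 -0.17289776  0.06526476] 0.021467896631885933 [ 1.47526459 -3.62675294 -0.06323908] [-0.63215783 -0.16765064 -0.01298282]
6.6 [ 0.53415378 -0.17245087  0.06525186] 0.02166691308490776 [-0.35618159 -1.13977729  0.2686565 ] [-0.37514125 -0.19092485  0.0191801 ]
```

View pics/s6c.png

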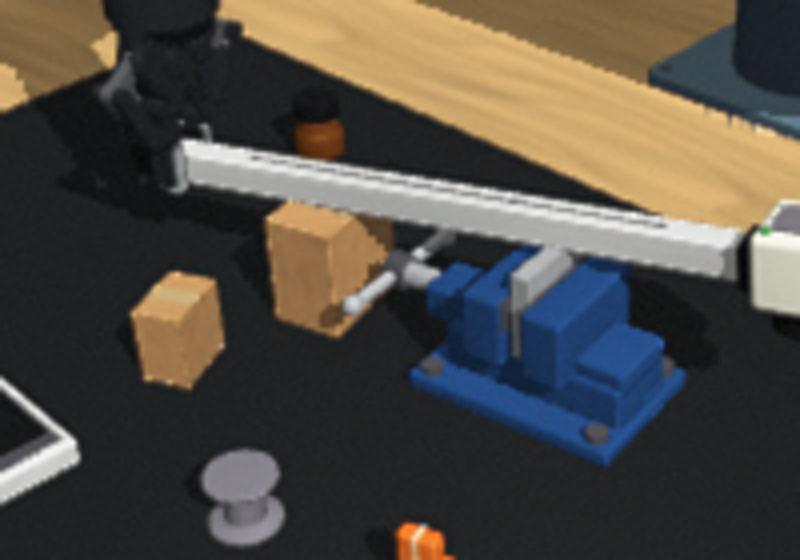

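Emit:
move_arm:
  deltas: [-0.5,-0.003,-0.0003,0,0,-0.5,-0.006,-0.0006,0,0,-0.36,-0.006,-0.0006,0,0,-0.36,-0.006,-0.0006,0,0,-0.36,-0.006,-0.0006,0,0]

```text
t: 7.22
tool_pos: [0.5324, -0.1662, 0.0655]
ee_rot: [-1.313, 1.023, -1.039]
wrist_force: [-0.0, -0.3, -0.2]
gripper_width: 0.0274
```

```bash
cat > look.py <<'E'
from h import *
import sys
n=sys.argv[1]
s=observe(); print(s['t'],np.round(s['tool_pos'],4),round(s['gripper_width'],4),np.round(s['wrist_force'],2))
save('wrist',f'w{n}.png'); save('scene',f's{n}.png')
s=observe(); print(np.round(s['tool_pos'],4),round(s['gripper_width'],4),np.round(s['wrist_force'],2))
a=cv2.imread(f'pics/s{n}.png')[160:260,150:350]; b=cv2.imread(f'pics/w{n}.png')[200:400,180:380]
cv2.imwrite(f'pics/c{n}.png',np.vstack([cv2.resize(a,(800,400),interpolation=cv2.INTER_CUBIC)[:340],cv2.resize(cv2.imread(f'pics/w{n}.png')[120:380,130:430],(300,260)).repeat(1,0) if 0 else cv2.copyMakeBorder(cv2.imread(f'pics/w{n}.png')[140:390],0,0,0,240,cv2.BORDER_CONSTANT)]))
E
python3 look.py 7
```

```text
7.225 [ 0.5324 -0.1662  0.0655] 0.0274 [-0.03 -0.29 -0.16]
[ 0.5325 -0.1664  0.0656] 0.0273 [-0.36  0.09  0.13]
```

View pics/c7.png

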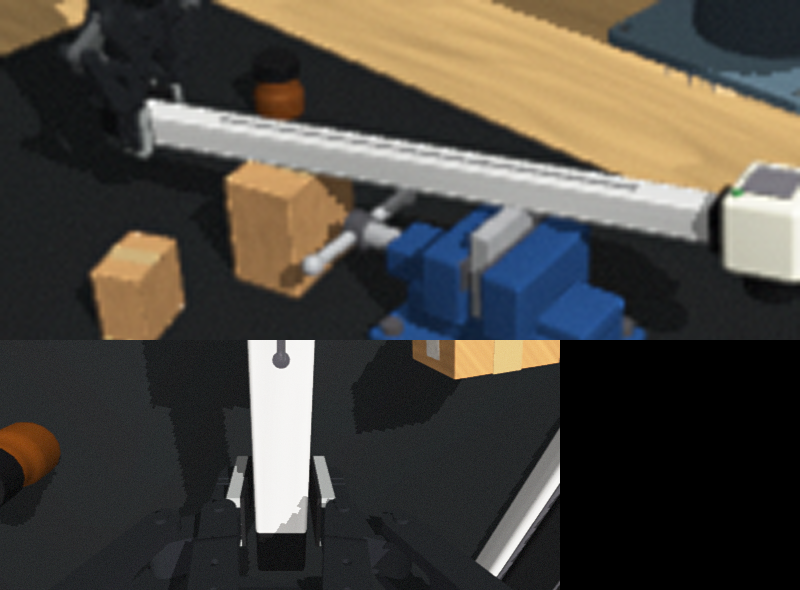

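```bash
cat > met.py <<'E'
from h import *
def met(im):
    out=[]
    for c in (198,205,225,240):
        col=im[170:230,c-1:c+2].astype(float).mean(1); br=col.min(1)
        w=np.clip((br-90)/60,0,1); 
        # largest run
        lab=(w>.5).astype(int); best=None;i=0
        runs=[]
        while i<60:
            if lab[i]:
                j=i
                while j<60 and lab[j]: j+=1
                runs.append((j-i,i,j)); i=j
            i+=1
        if runs:
            n,i,j=max(runs); k=slice(max(i-2,0),j+2); out.append(round(170+float((w[k]*np.arange(60)[k]).sum()/w[k].sum()),2))
        else: out.append(None)
    return out
if __name__=='__main__':
    import sys
    if len(sys.argv)>1:
        n=sys.argv[1]
        for k in range(int(sys.argv[2]) if len(sys.argv)>2 else 1):
            im=save('scene',f's{n}_{k}.png'); s=observe(); print(round(s['t'],3),np.round(s['tool_pos'],4),round(s['gripper_width'],4),np.round(s['wrist_force'],2),met(im))
    else:
        for f in ['s0','scene0','s5','s6','s7']:
            a=cv2.imread(f'pics/{f}.png')
            if f!='s0': print(f,met(a[:,:,::-1]))
E
python3 met.py
```

```text
scene0 [191.0, 192.06, 196.15, 198.23]
s5 [191.8, 193.0, 196.38, 198.93]
s6 [191.7, 192.98, 196.36, 198.82]
s7 [191.67, 192.98, 196.32, 198.81][ WARN:0@0.046] global loadsave.cpp:275 findDecoder imread_('pics/s0.png'): can't open/read file: check file path/integrity
```

Emit:
move_arm:
  deltas: [-0.5,0,0,0,0,-0.5,-0.005,-0.0005,0,0,-0.5,-0.0055,-0.0006,0,0,-0.36,-0.0055,-0.0006,0,0,-0.36,-0.0055,-0.0006,0,0]

```text
t: 7.95
tool_pos: [0.5309, -0.1605, 0.066]
ee_rot: [-1.312, 1.023, -1.038]
wrist_force: [-0.1, 0.3, -0.0]
gripper_width: 0.0278
```

```bash
python3 met.py 8 2
```

```text
8.0 [ 0.531  -0.1606  0.0661] 0.0272 [-0.66  0.21  0.78] [191.63, 192.98, 196.37, 198.92]
8.05 [ 0.531  -0.1607  0.0661] 0.0278 [-0.11 -0.95  0.48] [191.63, 192.98, 196.38, 198.92]
```

Emit:
move_arm:
  deltas: [-0.5,0,0,0,0,-0.5,-0.005,-0.0005,0,0,-0.5,-0.0055,-0.0006,0,0,-0.36,-0.0055,-0.0006,0,0,-0.36,-0.0055,-0.0006,0,0]

```text
t: 8.68
tool_pos: [0.5293, -0.1548, 0.0664]
ee_rot: [-1.312, 1.024, -1.037]
wrist_force: [0.5, -0.6, -0.6]
gripper_width: 0.0278
```

```bash
python3 met.py 9 2
```

```text
8.725 [ 0.5294 -0.1549  0.0665] 0.0275 [-1.18  0.16 -0.64] [191.38, 192.98, 196.39, 198.91]
8.775 [ 0.5294 -0.155   0.0665] 0.0275 [-1.05 -0.95 -0.09] [191.39, 192.98, 196.39, 198.91]
```

Emit:
move_arm:
  deltas: [-0.5,0,0,0,0,-0.5,-0.005,-0.0005,0,0,-0.5,-0.0055,-0.0006,0,0,-0.36,-0.0055,-0.0006,0,0,-0.36,-0.0055,-0.0006,0,0]

```text
t: 9.4
tool_pos: [0.5278, -0.1491, 0.0668]
ee_rot: [-1.312, 1.025, -1.037]
wrist_force: [0.1, 0.8, -0.6]
gripper_width: 0.0271
```

```bash
python3 met.py 10 2
```

```text
9.45 [ 0.5278 -0.1492  0.0669] 0.0276 [-0.29  0.38 -1.  ] [191.51, 192.96, 196.38, 198.9]
9.5 [ 0.5279 -0.1493  0.0669] 0.0274 [-0.31 -0.41  0.2 ] [191.52, 192.97, 196.38, 198.91]
```

Emit:
move_arm:
  deltas: [-0.5,0,0,0,0,-0.5,-0.005,-0.0005,0,0,-0.5,-0.0055,-0.0006,0,0,-0.36,-0.0055,-0.0006,0,0,-0.36,-0.0055,-0.0006,0,0]

```text
t: 10.12
tool_pos: [0.5262, -0.1434, 0.0673]
ee_rot: [-1.312, 1.025, -1.036]
wrist_force: [-0.3, -0.9, 0.6]
gripper_width: 0.0274
```

```bash
python3 met.py 11 2
```

```text
10.175 [ 0.5263 -0.1435  0.0673] 0.027 [ 0.06 -0.39 -0.5 ] [191.58, 192.92, 196.31, 198.83]
10.225 [ 0.5264 -0.1436  0.0673] 0.0274 [ 0.83 -0.8   0.31] [191.59, 192.92, 196.32, 198.82]
```

Emit:
move_arm:
  deltas: [-0.5,0,0,0,0,-0.5,-0.005,-0.0005,0,0,-0.5,-0.0055,-0.0006,0,0,-0.36,-0.0055,-0.0006,0,0,-0.36,-0.0055,-0.0006,0,0]

```text
t: 10.85
tool_pos: [0.5246, -0.1377, 0.0677]
ee_rot: [-1.312, 1.026, -1.035]
wrist_force: [0.2, -0.7, -0.4]
gripper_width: 0.0275
```

```bash
python3 met.py 12 2
```

```text
10.9 [ 0.5247 -0.1378  0.0677] 0.0272 [ 0.6   0.26 -0.5 ] [191.39, 192.81, 196.32, 198.79]
10.95 [ 0.5247 -0.1378  0.0677] 0.0274 [ 0.36 -0.32 -0.62] [191.4, 192.81, 196.32, 198.8]
```

Emit:
move_arm:
  deltas: [-0.5,0,0,0,0,-0.5,-0.005,-0.0005,0,0,-0.5,-0.0055,-0.0006,0,0,-0.36,-0.0055,-0.0006,0,0,-0.36,-0.0055,-0.0006,0,0]

```text
t: 11.58
tool_pos: [0.523, -0.1319, 0.0681]
ee_rot: [-1.312, 1.027, -1.034]
wrist_force: [0.6, 0.1, -0.4]
gripper_width: 0.0273
```

```bash
python3 met.py 13 2
```

```text
11.625 [ 0.5231 -0.132   0.0681] 0.0273 [ 0.14  0.21 -0.54] [191.8, 192.51, 196.32, 198.74]
11.675 [ 0.5231 -0.1321  0.0681] 0.0273 [ 1.43 -0.8   0.48] [191.75, 192.5, 196.32, 198.74]
```

```bash
python3 look.py 14
```

```text
11.675 [ 0.5231 -0.1321  0.0681] 0.0273 [ 1.43 -0.8   0.48]
[ 0.5233 -0.1323  0.0682] 0.0272 [-0.03 -0.41 -0.1 ]
```

View pics/c14.png

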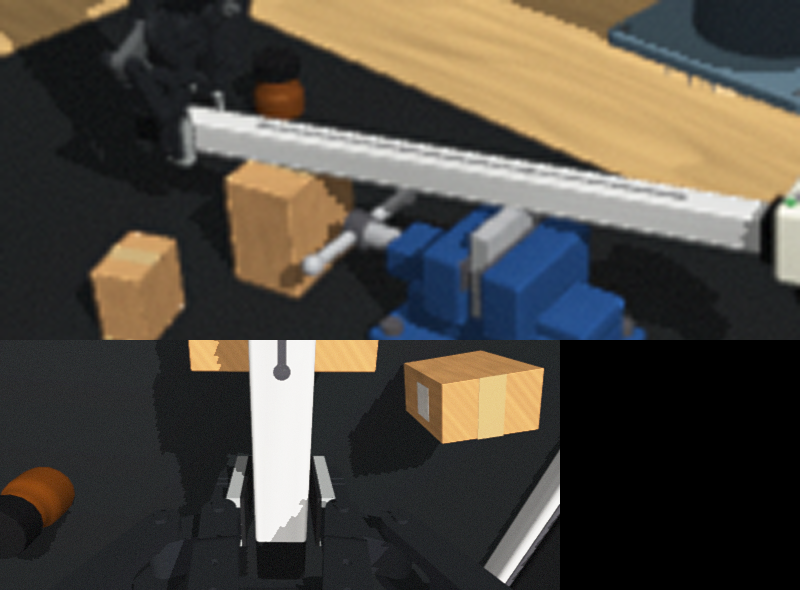

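Emit:
move_arm:
  deltas: [-0.5,0,0,0,0,-0.5,-0.005,-0.0005,0,0,-0.5,-0.006,-0.0006,0,0,-0.36,-0.006,-0.0006,0,0,-0.36,-0.006,-0.0006,0,0]

```text
t: 12.4
tool_pos: [0.5214, -0.1258, 0.0685]
ee_rot: [-1.312, 1.027, -1.034]
wrist_force: [0.4, -0.4, 1.0]
gripper_width: 0.0273
```

```bash
sed -i 's/(198,205,225,240)/(205,215,225,240)/' met.py; python3 met.py 15 2
```

```text
12.45 [ 0.5215 -0.1259  0.0686] 0.0272 [-0.45 -0.19 -0.3 ] [192.0, 194.59, 196.0, 198.39]
12.5 [ 0.5215 -0.126   0.0686] 0.0274 [ 0.38  0.71 -1.64] [192.0, 194.59, 196.13, 198.43]
```

```bash
python3 met.py 16 4
```

```text
12.55 [ 0.5216 -0.1261  0.0686] 0.0271 [-0.43  0.    0.17] [192.0, 194.61, 196.26, 198.45]
12.6 [ 0.5217 -0.1262  0.0686] 0.0272 [-0.73  0.23  0.35] [192.03, 194.6, 196.24, 198.46]
12.65 [ 0.5217 -0.1263  0.0686] 0.0271 [-0.13 -0.15  0.47] [192.15, 194.63, 196.28, 198.54]
12.7 [ 0.5218 -0.1263  0.0687] 0.0273 [-0.24  0.2   0.01] [192.47, 194.64, 196.3, 198.72]
```

Emit:
move_arm:
  deltas: [-0.5,0,0,0,0,-0.5,0,0,0,0,-0.5,-0.003,-0.0003,0,0,-0.5,-0.006,-0.0006,0,0,-0.5,-0.006,-0.0006,0,0]

```text
t: 13.32
tool_pos: [0.5205, -0.1206, 0.0695]
ee_rot: [-1.312, 1.026, -1.035]
wrist_force: [1.1, -3.9, -0.6]
gripper_width: 0.0218
```

```bash
python3 met.py 17 1; python3 look.py 17; python3 - <<'E'
import cv2,numpy as np
a=[cv2.imread(f'pics/s{n}.png')[170:240,290:350] for n in ('14','16_3','17')]
cv2.imwrite('pics/cmp.png',np.hstack([cv2.resize(x,None,fx=4.4,fy=4.4,interpolation=cv2.INTER_CUBIC) for x in a]))
E
```

```text
13.375 [ 0.5205 -0.1206  0.0694] 0.0214 [ 1.18 -3.67  0.02] [192.47, 194.62, 196.29, 198.68]
13.375 [ 0.5205 -0.1206  0.0694] 0.0214 [ 1.18 -3.67  0.02]
[ 0.5205 -0.1206  0.0693] 0.0214 [ 0.58 -3.81 -0.94]
```

View pics/cmp.png

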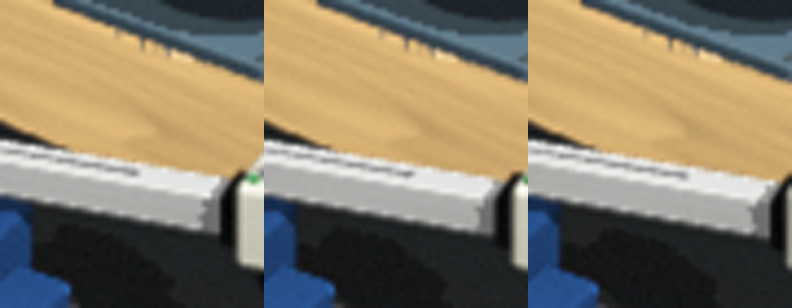

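View pics/c17.png

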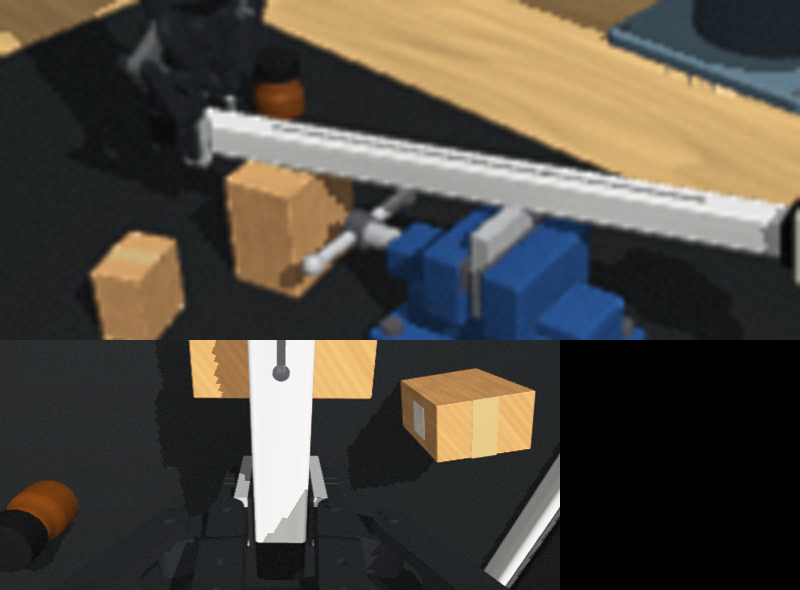

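```bash
cat > adv.py <<'E'
# fit position along boom of slot front end + collar in scene frames via 1D profile along boom line
from h import *
ci=camera_info('scene')
import sys
def prof(f,pitch=.1026):
    im=cv2.imread(f'pics/{f}.png').astype(np.float32).mean(2)
    # side-face line: world points along boom +x face, mid height, param y in boom frame if f0 pose
    yaw=.234; X=np.array([.461,.115,.1])  # crossing
    R=boomR(yaw,pitch); ys=np.arange(.03,.22,.0005)
    P=X+np.outer(ys,R[:,1])+R@[.011,0,.011]; uv=proj(ci,P).astype(np.float32)
    return ys,cv2.remap(im,uv[:,0].reshape(1,-1),uv[:,1].reshape(1,-1),cv2.INTER_CUBIC)[0]
for f in sys.argv[1:]:
    ys,p=prof(f); k=cv2.GaussianBlur(p.reshape(1,-1),(0,0),3)[0]
    # find first falling crossing of level 90 after y>.05 (tube->collar)
    i=np.nonzero((k[:-1]>=90)&(k[1:]<90)&(ys[:-1]>.05))[0]
    print(f, [round(float(ys[j]+.0005*(k[j]-90)/(k[j]-k[j+1]))*1000,2) for j in i][:2])
E
python3 adv.py scene0 s5 s6 s7 s8_0 s9_0 s10_0 s11_0 s12_0 s13_0 s14 s15_0 s16_3 s17
```

```text
scene0 [67.06, 135.37]
s5 [84.66, 152.99]
s6 [116.12]
s7 [123.37]
s8_0 [128.21]
s9_0 [133.55]
s10_0 [138.38]
s11_0 [143.96]
s12_0 [148.7]
s13_0 [154.64]
s14 [154.6]
s15_0 [159.9]
s16_3 [159.81]
s17 [166.36]
```

```bash
sed -i 's/(205,215,225,240)/(215,225,240,262,300,320)/; s/170:230/165:245/; s/(60)/(80)/g; s/<60/<80/g; s/170+/165+/' met.py; python3 - <<'E'
from met import *
for n in ['13_0','16_3','17']: print(met(cv2.imread(f'pics/s{n}.png')[:,:,::-1]))
E
```

```text
[194.7, 196.32, 198.74, 202.5, 209.16, 212.04]
[194.64, 196.3, 198.72, 202.5, 209.14, 212.01]
[194.66, 196.3, 198.68, 202.5, 209.14, 212.01]
```

Emit:
move_arm:
  deltas: [-0.495,0,-0.001,0,0,-0.495,0,-0.002,0,0,-0.495,0,-0.0025,0,0]

```text
t: 13.85
tool_pos: [0.5205, -0.1207, 0.0719]
ee_rot: [-1.312, 1.026, -1.035]
wrist_force: [0.5, -2.4, -1.2]
gripper_width: 0.0217
```

```bash
python3 met.py 18 2; python3 adv.py s18_1
```

```text
13.9 [ 0.5206 -0.1206  0.072 ] 0.0217 [ 0.75 -3.24 -1.75] [194.48, 195.56, 198.24, 202.44, 209.46, 212.31]
13.95 [ 0.5205 -0.1206  0.0719] 0.0219 [ 1.16 -3.59 -1.71] [194.46, 195.56, 198.24, 202.44, 209.47, 212.31]
s18_1 [166.3]
```

Emit:
move_arm:
  deltas: [-0.495,0,-0.003,0,0,-0.495,0,-0.006,0,0,-0.495,0,-0.009,0,0,-0.495,0,-0.011,0,0]

```text
t: 14.45
tool_pos: [0.5204, -0.1204, 0.0831]
ee_rot: [-1.312, 1.026, -1.035]
wrist_force: [0.7, -1.3, -0.7]
gripper_width: 0.0216
```

```bash
python3 met.py 19 1; python3 adv.py s19_0
```

```text
14.5 [ 0.5205 -0.1204  0.0833] 0.0219 [ 0.1  -1.1  -1.04] [190.95, 193.22, 196.5, 201.5, 210.32, 214.27]
s19_0 [166.8]
```

Emit:
move_arm:
  deltas: [-0.495,0,-0.003,0,0,-0.495,0,-0.006,0,0,-0.495,0,-0.009,0,0,-0.495,0,-0.0095,0,0]

```text
t: 15.0
tool_pos: [0.5202, -0.12, 0.0929]
ee_rot: [-1.312, 1.026, -1.035]
wrist_force: [0.5, 0.4, 0.1]
gripper_width: 0.0221
```

```bash
python3 met.py 20 1; python3 look.py 20
```

```text
15.05 [ 0.5202 -0.12    0.0928] 0.0216 [ 0.6   0.21 -1.3 ] [188.22, 190.99, 194.93, 200.71, 211.0, 215.95]
15.05 [ 0.5202 -0.12    0.0928] 0.0216 [ 0.6   0.21 -1.3 ]
[ 0.5202 -0.12    0.0927] 0.0216 [ 0.54  0.05 -0.29]
```

View pics/c20.png

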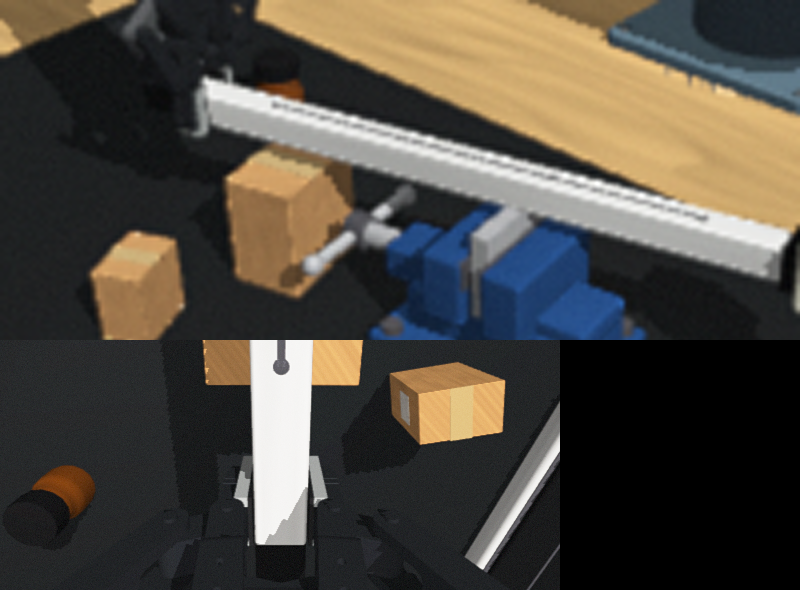

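```bash
cat > pit.py <<'E'
from h import *
from met import met
import sys
ci=camera_info('scene'); cols=(215,225,240,262,300,320)
def pred(pitch,f=.0356,edge=-.006,dz=0):
    yaw=.234; R=boomR(yaw,pitch); X=np.array([.461,.115,.1+dz])+boomR(yaw,0)@[0,edge,0]
    o=X-R@[0,f+edge,0]
    p=proj(ci,box(-.011,.011,-.252,.202,0,.022)@R.T+o).astype(np.float32)
    h=cv2.convexHull(p)[:,0]; out=[]
    for c in cols:
        ys=[]
        for i in range(len(h)):
            a,b=h[i],h[(i+1)%len(h)]
            if (a[0]-c)*(b[0]-c)<=0 and a[0]!=b[0]: ys.append(a[1]+(b[1]-a[1])*(c-a[0])/(b[0]-a[0]))
        out.append((min(ys)+max(ys))/2)
    return np.array(out)
from scipy.optimize import least_squares
base=np.array(met(cv2.imread('pics/s17.png')[:,:,::-1]))-pred(.1026)
if __name__=='__main__':
    print(np.round(base,2))
    for f in sys.argv[1:]:
        m=np.array(met(cv2.imread(f'pics/{f}.png')[:,:,::-1]))
        r1=least_squares(lambda q:(pred(q[0])+base-m),[.05]); r2=least_squares(lambda q:(pred(q[0],edge=.006)+base-m),[.05]); r3=least_squares(lambda q:(pred(q[0],dz=q[1])+base-m),[.05,0])
        print(f,'rear',round(r1.x[0],4),round(2*r1.cost,3),'front',round(r2.x[0],4),round(2*r2.cost,3),'free dz',np.round(r3.x,4))
E
python3 pit.py s18_1 s19_0 s20
```

```text
[-0.83 -0.95 -1.21 -1.26 -1.3  -1.94]
s18_1 rear 0.05 19.624 front 0.05 18.145 free dz [ 0.0507 -0.0034]
s19_0 rear 0.05 0.501 front 0.05 1.122 free dz [0.05   0.0005]
s20 rear 0.05 24.822 front 0.05 27.218 free dz [0.05   0.0031]
```

```bash
sed -i 's/,\[.05\])/,[.05],diff_step=.05)/g; s/,\[.05,0\])/,[.05,1e-3],diff_step=.1)/' pit.py; sed -i 's/\.astype(np.float32)\n    h=/&/' pit.py; python3 pit.py s18_1 s19_0 s20
```

```text
[-0.83 -0.95 -1.21 -1.26 -1.3  -1.94]
s18_1 rear 0.094 0.24 front 0.0899 0.854 free dz [ 0.0938 -0.0001]
s19_0 rear 0.0431 0.022 front 0.041 0.255 free dz [0.0436 0.0002]
s20 rear 0.0002 0.115 front 0.0 0.115 free dz [0.0012 0.0003]
```

Emit:
move_arm:
  deltas: [-0.36,0,0,0,0,-0.36,0,0,0,0]

```text
t: 15.4
tool_pos: [0.52, -0.1199, 0.0926]
ee_rot: [-1.312, 1.027, -1.034]
wrist_force: [0.7, 0.3, 0.7]
gripper_width: 0.0275
```

```bash
python3 met.py 21 8; python3 pit.py s21_0 s21_2 s21_4 s21_6 s21_7; python3 adv.py s21_7
```

```text
15.45 [ 0.5201 -0.12    0.0926] 0.0275 [-0.38 -0.05 -0.22] [187.77, 190.5, 194.5, 200.64, 211.22, 216.71]
15.5 [ 0.5201 -0.12    0.0926] 0.0277 [0.05 0.37 0.34] [187.93, 190.54, 194.53, 200.65, 211.05, 216.65]
15.55 [ 0.5201 -0.12    0.0926] 0.0273 [-0.01  0.59  0.74] [188.19, 190.93, 194.86, 200.7, 211.0, 216.12]
15.6 [ 0.5202 -0.12    0.0926] 0.0274 [-0.2  -0.34 -0.36] [188.36, 191.14, 195.04, 200.76, 211.0, 215.92]
15.65 [ 0.5202 -0.12    0.0926] 0.0273 [-0.27 -0.54  0.37] [188.26, 191.14, 195.0, 200.76, 211.0, 215.92]
15.7 [ 0.5202 -0.12    0.0927] 0.0275 [ 0.51 -0.26 -0.06] [188.19, 190.95, 194.9, 200.7, 211.0, 216.09]
15.75 [ 0.5202 -0.12    0.0927] 0.0272 [0.05 0.49 0.29] [188.01, 190.61, 194.58, 200.66, 211.03, 216.57]
15.8 [ 0.5202 -0.12    0.0927] 0.0273 [-0.31 -0.25  0.75] [187.86, 190.5, 194.5, 200.63, 211.18, 216.68]
[-0.83 -0.95 -1.21 -1.26 -1.3  -1.94]
s21_0 rear -0.0 1.264 front 0.0 1.264 free dz [-0.0108 -0.    ]
s21_2 rear 0.0 0.136 front 0.0 0.136 free dz [-0.0009  0.0003]
s21_4 rear 0.0011 0.124 front 0.0009 0.129 free dz [0.0021 0.0003]
s21_6 rear 0.0 0.738 front 0.0 0.738 free dz [-0.0071  0.0001]
s21_7 rear 0.0 1.129 front 0.0 1.129 free dz [-0.01  0.  ]
s21_7 [171.63]
```

Emit:
move_arm:
  deltas: [-0.495,0,0,0,0,-0.495,0,0,0,0]

```text
t: 16.05
tool_pos: [0.5202, -0.12, 0.0927]
ee_rot: [-1.312, 1.026, -1.035]
wrist_force: [0.7, 0.3, 0.3]
gripper_width: 0.0219
```

```bash
python3 met.py 22 2
```

```text
16.1 [ 0.5203 -0.12    0.0927] 0.0219 [0.2  0.15 0.34] [187.84, 190.5, 194.5, 200.63, 211.17, 216.7]
16.15 [ 0.5202 -0.12    0.0927] 0.0217 [ 0.07  0.33 -1.02] [187.84, 190.51, 194.5, 200.64, 211.17, 216.69]
```

Emit:
move_arm:
  deltas: [-0.495,0,0.001,0,0,-0.495,0,0.0015,0,0]

```text
t: 16.4
tool_pos: [0.5203, -0.1201, 0.0912]
ee_rot: [-1.312, 1.026, -1.035]
wrist_force: [0.6, -0.3, 0.2]
gripper_width: 0.022
```

```bash
python3 met.py 23 2
```

```text
16.45 [ 0.5203 -0.1201  0.0911] 0.0218 [ 1.33 -0.5   0.08] [188.19, 190.97, 194.93, 200.7, 211.0, 216.07]
16.5 [ 0.5203 -0.1201  0.0912] 0.0221 [ 0.76 -1.44  0.44] [188.22, 190.97, 194.92, 200.72, 211.0, 216.06]
```

Emit:
move_arm:
  deltas: [-0.495,0,-0.0004,0,0,-0.495,0,-0.0005,0,0]

```text
t: 16.75
tool_pos: [0.5203, -0.1201, 0.0917]
ee_rot: [-1.312, 1.026, -1.035]
wrist_force: [-0.1, -0.5, 0.6]
gripper_width: 0.0219
```

```bash
python3 met.py 24 1
```

```text
16.8 [ 0.5203 -0.1201  0.0917] 0.0221 [-0.35  0.3  -0.12] [188.16, 190.76, 194.73, 200.66, 211.01, 216.17]
```

Emit:
move_arm:
  deltas: [-0.4,0,0,0,0,-0.36,0,0,0,0]

```text
t: 17.05
tool_pos: [0.5202, -0.12, 0.0916]
ee_rot: [-1.312, 1.026, -1.034]
wrist_force: [0.0, 0.0, -0.6]
gripper_width: 0.0273
```

```bash
python3 met.py 25 7
```

```text
17.1 [ 0.5202 -0.12    0.0916] 0.0273 [-0.19  0.08  0.34] [188.13, 190.73, 194.71, 200.69, 211.02, 216.23]
17.15 [ 0.5202 -0.12    0.0916] 0.0276 [-0.19 -0.08 -0.43] [188.22, 190.99, 194.93, 200.75, 211.0, 216.03]
17.2 [ 0.5202 -0.12    0.0916] 0.027 [ 0.02  0.11 -0.67] [188.24, 191.1, 194.97, 200.76, 211.0, 215.91]
17.25 [ 0.5202 -0.1201  0.0916] 0.0276 [-0.35 -0.77 -0.49] [188.22, 190.99, 194.93, 200.74, 211.0, 216.03]
17.3 [ 0.5203 -0.1201  0.0917] 0.0275 [ 0.57  0.07 -0.19] [188.15, 190.73, 194.73, 200.68, 211.02, 216.2]
17.35 [ 0.5203 -0.1201  0.0917] 0.0277 [-0.14 -0.36  0.53] [187.91, 190.54, 194.54, 200.65, 211.06, 216.67]
17.4 [ 0.5203 -0.12    0.0917] 0.0273 [0.23 0.21 0.56] [187.85, 190.51, 194.52, 200.62, 211.17, 216.7]
```

```bash
python3 met.py 26 1
```

```text
17.45 [ 0.5203 -0.1201  0.0917] 0.0278 [ 0.48 -0.01  0.27] [187.86, 190.51, 194.52, 200.63, 211.08, 216.69]
```

Emit:
move_arm:
  deltas: [-0.488,0,0,0,0,-0.488,0,0,0,0]

```text
t: 17.7
tool_pos: [0.5203, -0.1201, 0.0917]
ee_rot: [-1.312, 1.026, -1.035]
wrist_force: [0.3, 0.3, 0.5]
gripper_width: 0.0218
```

```bash
python3 met.py 27 3
```

```text
17.75 [ 0.5203 -0.1201  0.0917] 0.0219 [-0.16 -0.26 -0.79] [188.18, 190.97, 194.94, 200.7, 211.0, 216.09]
17.8 [ 0.5204 -0.1201  0.0917] 0.0222 [ 0.29  0.1  -0.78] [188.19, 190.97, 194.95, 200.69, 211.0, 216.09]
17.85 [ 0.5203 -0.1201  0.0917] 0.0219 [-0.16  0.67 -0.18] [188.19, 190.97, 194.93, 200.7, 211.0, 216.09]
```

```bash
cat > ang.py <<'E'
from h import *
import sys
def cen(im,c):
    col=im[165:245,c].astype(float).min(1); w=np.clip((col-80)/80,0,1)
    lab=w>.3; n,l=cv2.connectedComponents(lab.astype(np.uint8).reshape(-1,1),connectivity=4)
    k=max(range(1,n),key=lambda q:(l==q).sum()); i=np.nonzero(l[:,0]==k)[0]; s=slice(max(i[0]-2,0),i[-1]+3)
    return 165+(w[s]*np.arange(80)[s]).sum()/w[s].sum()
COLS=list(range(214,256))+list(range(294,316))
def sl(im):
    y=np.array([cen(im,c) for c in COLS]); a=y[:42].mean(); b=y[42:].mean(); return b-a  # front-back drop
def rd(f): return cv2.imread(f'pics/{f}.png')[:,:,::-1]
# calib: s17 pitch .1026 ; model derivative
from pit import ci
def predsl(p):
    yaw=.234; R=boomR(yaw,p); X=np.array([.461,.115,.1]); o=X-R@[0,.0356,0]
    out=[]
    P=proj(ci,np.array([[x,y,z] for y in np.linspace(-.2,.2,400) for x,z in ((-.011,.022),(.011,0))])@R.T+o).reshape(400,2,2)
    a=np.array([(np.interp(c,P[:,0,0],P[:,0,1])+np.interp(c,P[:,1,0],P[:,1,1]))/2 for c in COLS]); return a[42:].mean()-a[:42].mean()
if __name__=='__main__':
    ref=sl(rd('s17'))-predsl(.1026); ps=np.linspace(-.03,.11,141); v=np.array([predsl(p) for p in ps])+ref
    for f in sys.argv[1:]:
        s=sl(rd(f)); print(f,round(s,3),'pitch',round(float(np.interp(s,v,ps) if v[1]>v[0] else np.interp(-s,-v,ps)),4))
E
python3 ang.py s17 s18_1 s19_0 s20 s21_0 s21_1 s21_2 s21_3 s21_4 s21_5 s21_6 s21_7 s22_1 s23_1 s24_0 s25_0 s25_1 s25_2 s25_3 s25_4 s25_5 s25_6 s26_0 s27_2 2>&1 | grep pitch
```

```text
s17 -1.892 pitch 0.1026
s18_1 -3.935 pitch 0.11
s19_0 -3.982 pitch 0.11
s20 -6.661 pitch 0.11
s21_0 -5.17 pitch 0.11
s21_1 -5.833 pitch 0.11
s21_2 -5.986 pitch 0.11
s21_3 -6.082 pitch 0.11
s21_4 -6.089 pitch 0.11
s21_5 -6.586 pitch 0.11
s21_6 -5.876 pitch 0.11
s21_7 -5.166 pitch 0.11
s22_1 -4.591 pitch 0.11
s23_1 -5.395 pitch 0.11
s24_0 -5.318 pitch 0.11
s25_0 -5.912 pitch 0.11
s25_1 -5.416 pitch 0.11
s25_2 -6.064 pitch 0.11
s25_3 -4.848 pitch 0.11
s25_4 -5.933 pitch 0.11
s25_5 -5.841 pitch 0.11
s25_6 -5.799 pitch 0.11
s26_0 -5.196 pitch 0.11
s27_2 -4.799 pitch 0.11
```

```bash
sed -i 's|(col-80)/80|(col-112)/50|' ang.py; python3 ang.py s17 s18_1 s19_0 s20 s21_0 s21_1 s21_2 s21_3 s21_4 s21_5 s21_6 s21_7 s22_1 s23_1 s24_0 s25_0 s25_1 s25_2 s25_3 s25_4 s25_5 s25_6 s26_0 s27_2 2>&1 | grep pitch
```

```text
s17 12.172 pitch 0.1026
s18_1 12.887 pitch 0.092
s19_0 16.098 pitch 0.044
s20 18.886 pitch 0.0022
s21_0 19.445 pitch -0.0061
s21_1 19.265 pitch -0.0034
s21_2 19.027 pitch 0.0001
s21_3 18.822 pitch 0.0032
s21_4 18.86 pitch 0.0026
s21_5 18.994 pitch 0.0006
s21_6 19.202 pitch -0.0025
s21_7 19.394 pitch -0.0054
s22_1 19.395 pitch -0.0054
s23_1 18.972 pitch 0.0009
s24_0 19.115 pitch -0.0012
s25_0 19.125 pitch -0.0013
s25_1 18.951 pitch 0.0013
s25_2 18.883 pitch 0.0023
s25_3 18.947 pitch 0.0013
s25_4 19.122 pitch -0.0013
s25_5 19.278 pitch -0.0036
s25_6 19.393 pitch -0.0054
s26_0 19.35 pitch -0.0047
s27_2 18.975 pitch 0.0009
```

Emit:
move_arm:
  deltas: [-0.488,0,-0.0006,0,0,-0.488,0,-0.0006,0,0]

```text
t: 18.1
tool_pos: [0.5203, -0.12, 0.0924]
ee_rot: [-1.312, 1.026, -1.035]
wrist_force: [0.8, 1.3, 0.2]
gripper_width: 0.022
```

```bash
python3 met.py 28 2; python3 ang.py s28_0 s28_1 | grep pit
```

```text
18.15 [ 0.5203 -0.12    0.0923] 0.0222 [-0.3  -0.48 -0.48] [188.07, 190.67, 194.63, 200.67, 211.01, 216.26]
18.2 [ 0.5203 -0.12    0.0923] 0.0217 [ 0.14 -0.02 -0.61] [188.13, 190.67, 194.66, 200.67, 211.01, 216.25]
s28_0 19.161 pitch -0.0019
s28_1 19.138 pitch -0.0015
```

Emit:
move_arm:
  deltas: [-0.486,0,0,0,0,-0.484,0,0,0,0,-0.482,0,0,0,0,-0.48,0,0,0,0,-0.478,0,0,0,0,-0.475,0,0,0,0]

```text
t: 18.95
tool_pos: [0.5203, -0.12, 0.0923]
ee_rot: [-1.312, 1.026, -1.035]
wrist_force: [1.0, 0.8, -0.3]
gripper_width: 0.022
```

```bash
python3 met.py 29 5; python3 ang.py s29_0 s29_1 s29_2 s29_3 s29_4| grep pit
```

```text
19.0 [ 0.5203 -0.1201  0.0923] 0.0229 [-0.34  0.5  -0.02] [188.15, 190.65, 194.71, 200.68, 211.02, 216.24]
19.05 [ 0.5203 -0.12    0.0923] 0.0224 [ 0.15 -0.73 -0.49] [188.14, 190.7, 194.7, 200.68, 211.02, 216.24]
19.1 [ 0.5203 -0.12    0.0923] 0.0225 [0.31 0.64 0.15] [188.15, 190.66, 194.7, 200.69, 211.02, 216.25]
19.15 [ 0.5203 -0.12    0.0923] 0.0225 [-0.47 -0.04 -0.69] [188.15, 190.75, 194.72, 200.69, 211.01, 216.17]
19.2 [ 0.5203 -0.12    0.0923] 0.0226 [-0.94 -0.17 -0.82] [188.16, 190.79, 194.81, 200.69, 211.01, 216.17]
s29_0 19.132 pitch -0.0015
s29_1 19.131 pitch -0.0014
s29_2 19.134 pitch -0.0015
s29_3 19.121 pitch -0.0013
s29_4 19.102 pitch -0.001
```

Emit:
move_arm:
  deltas: [-0.471,0,0,0,0,-0.467,0,0,0,0,-0.462,0,0,0,0,-0.456,0,0,0,0]

```text
t: 19.7
tool_pos: [0.5203, -0.12, 0.0923]
ee_rot: [-1.312, 1.026, -1.035]
wrist_force: [-0.3, -0.1, -0.1]
gripper_width: 0.023
```

```bash
python3 met.py 30 6; python3 ang.py s30_0 s30_1 s30_2 s30_3 s30_4 s30_5| grep pit
```

```text
19.75 [ 0.5203 -0.12    0.0923] 0.0234 [-0.14  0.38  0.74] [188.14, 190.76, 194.71, 200.69, 211.03, 216.17]
19.8 [ 0.5203 -0.12    0.0923] 0.0235 [ 0.66 -0.02 -0.74] [188.14, 190.65, 194.7, 200.68, 211.03, 216.27]
19.85 [ 0.5203 -0.12    0.0923] 0.0231 [-0.24 -0.83  0.98] [188.14, 190.66, 194.7, 200.68, 211.02, 216.25]
19.9 [ 0.5203 -0.1201  0.0923] 0.0234 [-1.56 -0.49 -0.46] [188.16, 190.67, 194.7, 200.69, 211.02, 216.17]
19.95 [ 0.5203 -0.12    0.0923] 0.023 [ 0.57  0.34 -0.51] [188.14, 190.78, 194.74, 200.69, 211.01, 216.15]
20.0 [ 0.5203 -0.12    0.0923] 0.0228 [ 0.21  0.71 -0.77] [188.16, 190.81, 194.79, 200.69, 211.01, 216.15]
s30_0 19.121 pitch -0.0013
s30_1 19.134 pitch -0.0015
s30_2 19.133 pitch -0.0015
s30_3 19.129 pitch -0.0014
s30_4 19.112 pitch -0.0011
s30_5 19.104 pitch -0.001
```

Emit:
move_arm:
  deltas: [-0.44,0,0,0,0,-0.4,0,0,0,0,-0.3,0,0,0,0,-0.2,0,0,0,0]

```text
t: 20.5
tool_pos: [0.5203, -0.1201, 0.0923]
ee_rot: [-1.312, 1.026, -1.035]
wrist_force: [0.2, -0.5, 0.0]
gripper_width: 0.0342
```

```bash
python3 met.py 31 5; python3 ang.py s31_0 s31_1 s31_2 s31_3 s31_4| grep pit; python3 look.py 31
```

```text
20.55 [ 0.5203 -0.12    0.0923] 0.0343 [-0.14 -0.6   0.02] [188.15, 190.68, 194.72, 200.68, 211.01, 216.16]
20.6 [ 0.5203 -0.1201  0.0923] 0.0341 [ 0.5  -0.61  0.36] [188.15, 190.67, 194.71, 200.69, 211.02, 216.24]
20.65 [ 0.5203 -0.12    0.0923] 0.0345 [ 0.32 -0.81 -0.29] [188.14, 190.66, 194.7, 200.69, 211.02, 216.23]
20.7 [ 0.5203 -0.12    0.0923] 0.034 [-0.43  0.51 -0.87] [188.15, 190.77, 194.71, 200.69, 211.01, 216.17]
20.75 [ 0.5203 -0.12    0.0923] 0.034 [-0.98  0.3  -0.34] [188.15, 190.79, 194.82, 200.7, 211.01, 216.16]
s31_0 19.129 pitch -0.0014
s31_1 19.136 pitch -0.0015
s31_2 19.14 pitch -0.0016
s31_3 19.123 pitch -0.0013
s31_4 19.102 pitch -0.001
20.75 [ 0.5203 -0.12    0.0923] 0.034 [-0.98  0.3  -0.34]
[ 0.5203 -0.12    0.0923] 0.034 [ 0.06 -0.23 -0.25]
```

View pics/c31.png

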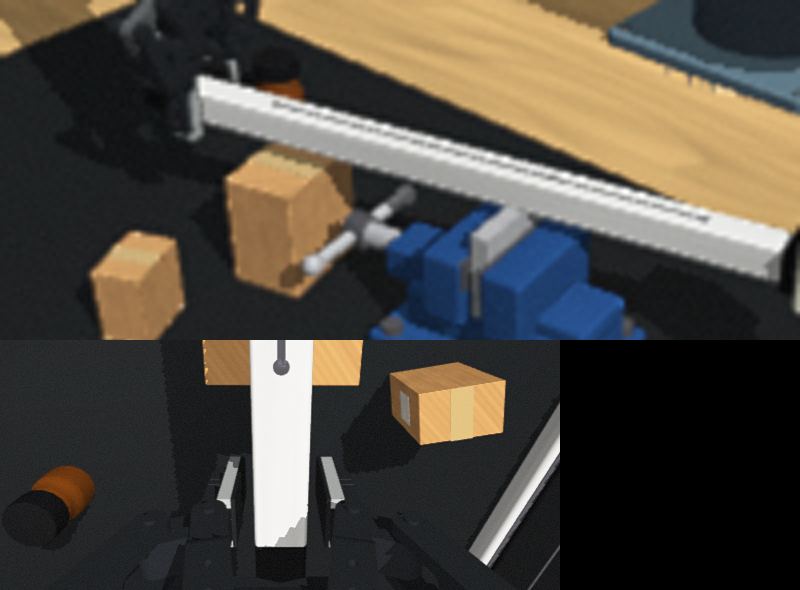

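```bash
python3 - <<'E'
from h import *
print(rel([.667,.20,.18]))
E
```

```text
[-0.27576568 -0.08761466  0.2189001 ]
```

Emit:
move_arm:
  deltas: [-0.2,0,-0.015,0,0,-0.2,0,-0.06,0,0,-0.2,0,-0.11,0,0,-0.2,-0.04,-0.12,0.032,0,-0.2,-0.088,-0.12,0.07,0,0,-0.134,-0.12,0.106,0,0.2,-0.18,-0.11,0.143,0,0.2,-0.226,-0.1,0.179,0,0.2,-0.276,-0.088,0.219,0,0.2,-0.276,-0.088,0.219,0,0.2,-0.276,-0.088,0.219,0]

```text
t: 22.22
tool_pos: [0.6668, 0.2004, 0.1807]
ee_rot: [-1.313, 1.025, -1.034]
wrist_force: [0.4, -0.2, 0.4]
gripper_width: 0.0513
```

```bash
python3 - <<'E'
from h import *
import pickle
s=observe(); print(s['t'],s['tool_pos'],np.round(jawdir(s),3)); ci=camera_info('wrist'); pickle.dump(ci,open('w32.pkl','wb'))
im=save('wrist','w32.png')
for r in search_frame('wrist','saddle'): print(r['score'],r['centre'],proj(ci,r['centre']))
E
python3 met.py 32 2; python3 ang.py s32_0 s32_1|grep pit
```

```text
22.225 [0.66683226 0.20038971 0.18073095] [[ 0.239  0.005  0.971]
 [-0.971 -0.003  0.239]
 [ 0.004 -1.     0.004]]
0.71 [0.6899, 0.2616, 0.0173] [[320.49781487 126.73554922]]
22.375 [0.6671 0.1988 0.1816] 0.0508 [-0.95  0.43 -0.78] [188.2, 187.42, 233.08, 203.7, 211.01, 216.1]
22.425 [0.6671 0.1987 0.1815] 0.0509 [ 1.03 -0.65 -0.96] [188.19, 187.48, 232.94, 203.69, 211.01, 216.09]Traceback (most recent call last):
  File "ang.py", line 22, in <module>
    s=sl(rd(f)); print(f,round(s,3),'pitch',round(float(np.interp(s,v,ps) if v[1]>v[0] else np.interp(-s,-v,ps)),4))
  File "ang.py", line 10, in sl
    y=np.array([cen(im,c) for c in COLS]); a=y[:42].mean(); b=y[42:].mean(); return b-a  # front-back drop
                ~~~^^^^^^
  File "ang.py", line 6, in cen
    k=max(range(1,n),key=lambda q:(l==q).sum()); i=np.nonzero(l[:,0]==k)[0]; s=slice(max(i[0]-2,0),i[-1]+3)
ValueError: max() iterable argument is empty
```

View pics/w32.png

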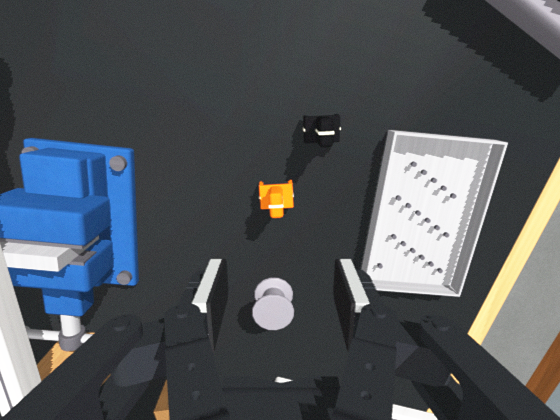

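```bash
python3 - <<'E'
import cv2
a=cv2.imread('pics/w32.png'); cv2.imwrite('pics/w32c.png',cv2.resize(a[165:235,242:312],None,fx=8,fy=8,interpolation=cv2.INTER_CUBIC))
E
```

```text
(no output)
```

View pics/w32c.png

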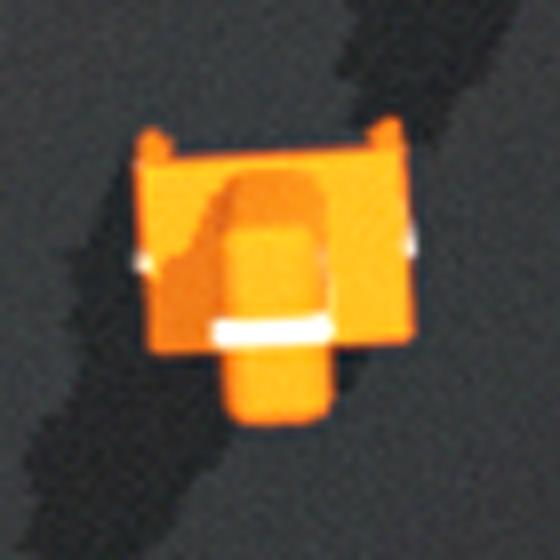

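```bash
python3 - <<'E'
from h import *
import pickle
W=pickle.load(open('w32.pkl','rb'))
c=lambda u,v:(242+(u+.5)/8-.5,165+(v+.5)/8-.5)
B=[ray(W,c(*q),.018) for q in [(137,160),(408,150),(414,340),(150,352)]]
T=[ray(W,c(*q),.046) for q in [(222,228),(327,225),(333,418),(225,424)]]
m=ray(W,c(273,330),.046)
print(np.mean(B,0),np.mean(T,0),m)
for P in (B,T):
  print([round(float(np.linalg.norm(P[i]-P[(i+1)%4])),4) for i in range(4)])
  for a,b in ((0,1),(3,2)): d=P[b]-P[a]; print('x dir yaw',np.arctan2(d[1],d[0]))
  for a,b in ((3,0),(2,1)): d=P[b]-P[a]; print('y dir yaw',np.arctan2(-d[0],d[1]))
s=observe(); print(s['tool_pos'],np.round(rel(np.r_[m[:2],.022]),4), np.round(rel(np.r_[np.mean(B,0)[:2],.022]),4)); R=jawdir(s); print(np.arctan2(R[1,2],R[0,2]))
E
```

```text
[0.66639794 0.18823076 0.018     ] [0.6665362  0.18850046 0.046     ] [0.66626872 0.18782743 0.046     ]
[0.0325, 0.0241, 0.0324, 0.0244]
x dir yaw 0.2798258677229942
x dir yaw 0.28961628376366993
y dir yaw 0.28644021169400874
y dir yaw 0.2850987636168052
[0.0115, 0.0227, 0.0122, 0.023]
x dir yaw 0.27141476810456944
x dir yaw 0.30078740315240793
y dir yaw 0.24623378530129175
y dir yaw 0.2743318491419856
[0.66710997 0.19872873 0.18154011] [ 0.0098  0.1596 -0.0043] [ 0.0095  0.1596 -0.004 ]
0.23806854435689537
```

Emit:
move_arm:
  deltas: [0.2,0.0097,0.04,-0.0042,-0.047,0.2,0.0097,0.095,-0.0042,-0.047,0.2,0.0097,0.145,-0.0042,-0.047,0.2,0.0097,0.1605,-0.0042,-0.047,0.2,0.0097,0.1605,-0.0042,-0.047,0.2,0.0097,0.1605,-0.0042,-0.047]

```text
t: 23.18
tool_pos: [0.6683, 0.188, 0.0239]
ee_rot: [-1.325, 0.988, -1.004]
wrist_force: [0.4, -0.4, -0.2]
gripper_width: 0.0509
```

```bash
python3 - <<'E'
from h import *
s=observe(); R=jawdir(s); print(s['t'],s['tool_pos'],s['gripper_width'],np.arctan2(R[1,2],R[0,2]),s['wrist_force']); save('wrist','w33.png')
E
```

```text
23.175 [0.66831172 0.18797756 0.02391288] 0.0509356583677392 0.2847466484483804 [ 0.42948852 -0.38315402 -0.2055726 ]
```

View pics/w33.png

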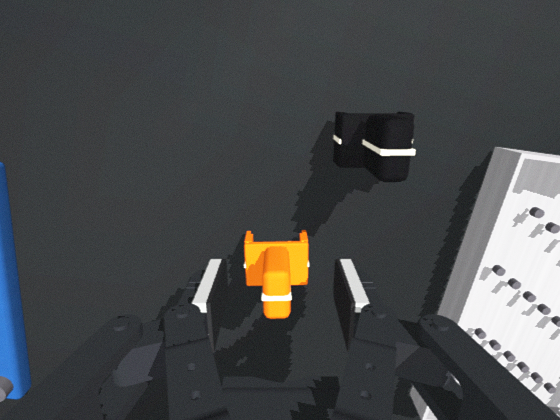

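Emit:
move_arm:
  deltas: [0,0,0.0022,-0.002,0,-0.4,0,0.0022,-0.002,0,-0.85,0,0.0022,-0.002,0,-0.85,0,0.0022,-0.002,0,-0.85,0,0.0022,-0.002,0]

```text
t: 23.85
tool_pos: [0.6667, 0.1876, 0.0225]
ee_rot: [-1.325, 0.987, -1.004]
wrist_force: [-1.6, 0.1, 5.7]
gripper_width: 0.0106
```

```bash
python3 - <<'E'
from h import *
s=observe(); R=jawdir(s); print(s['t'],s['tool_pos'],s['gripper_width'],np.arctan2(R[1,2],R[0,2]),s['wrist_force']); im=save('wrist','w34.png'); save('scene','s34.png')
cv2.imwrite('pics/c34.png',np.hstack([cv2.resize(im[190:350,180:380][:,:,::-1],(500,400)),cv2.resize(cv2.imread('pics/s34.png')[240:320,215:275],(300,400))]))
E
```

```text
23.85 [0.66670828 0.1876267  0.02251969] 0.010631027076987263 0.2849873967298098 [-1.59980661  0.13284101  5.67814571]
```

View pics/c34.png

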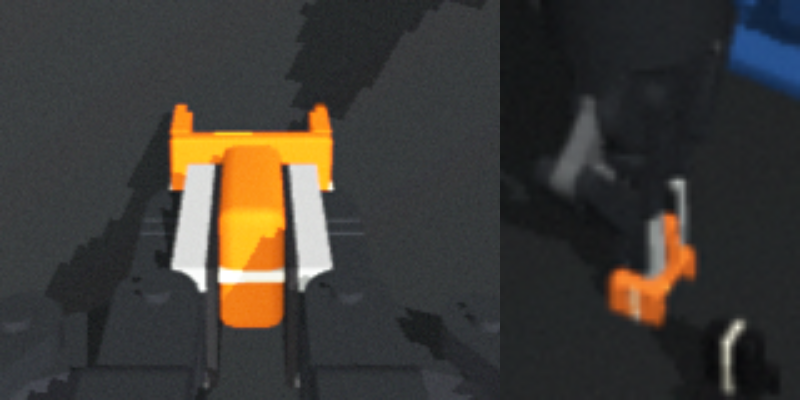

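```bash
python3 - <<'E'
from h import *
W=camera_info('wrist')
m=ray(W,(280.8,299.6),.046); s=observe(); print(m,np.round(jawdir(s).T@(m-s['tool_pos']),4)); print(np.round(rel([.466,.117,.25]),4))
E
```

```text
[0.66668321 0.18831551 0.046     ] [-0.0006 -0.0235  0.0004]
[ 0.0124 -0.2297 -0.21  ]
```

Emit:
move_arm:
  deltas: [-0.85,0,-0.02,0,0,-0.85,0,-0.075,0,0.01,-0.85,0,-0.135,0,0.02,-0.85,0,-0.19,-0.01,0.03,-0.85,0.003,-0.225,-0.055,0.04,-0.85,0.006,-0.23,-0.11,0.048,-0.85,0.009,-0.23,-0.165,0.048,-0.85,0.0124,-0.23,-0.21,0.048,-0.85,0.0124,-0.23,-0.21,0.048,-0.85,0.0124,-0.23,-0.21,0.048]

```text
t: 25.2
tool_pos: [0.467, 0.1171, 0.2515]
ee_rot: [-1.304, 1.022, -1.042]
wrist_force: [-0.0, 0.2, -0.4]
gripper_width: 0.0109
```

```bash
python3 - <<'E'
from h import *
import pickle
s=observe(); R=jawdir(s); print(s['t'],s['tool_pos'],s['gripper_width'],np.arctan2(R[1,2],R[0,2]),s['wrist_force']); ci=camera_info('wrist'); pickle.dump(ci,open('w35.pkl','wb')); im=save('wrist','w35.png'); save('scene','s35.png'); save('top','t35.png')
E
```

```text
25.2 [0.46696987 0.11712136 0.25154041] 0.010921533318938682 0.23676475868806773 [-0.04328797  0.15195    -0.4236503 ]
```

View pics/w35.png

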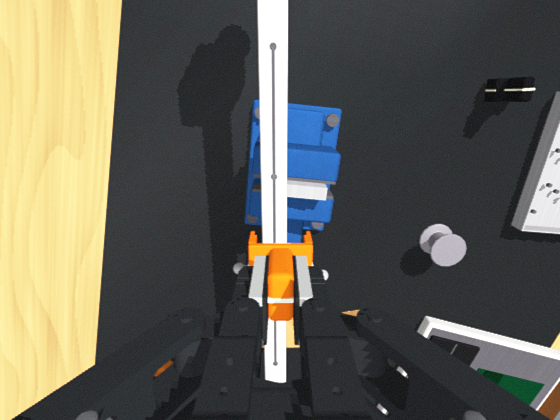

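View pics/s35.png

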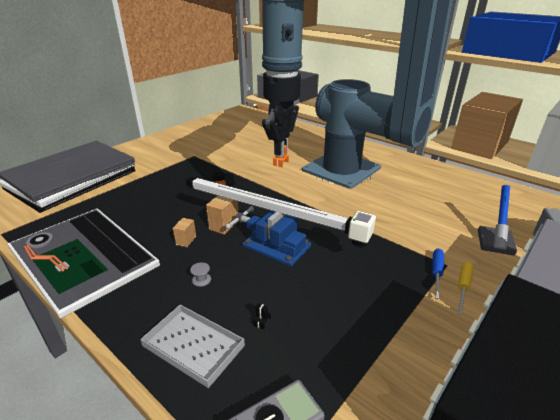

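```bash
python3 ang.py s35|grep pit; python3 - <<'E'
import cv2
a=cv2.imread('pics/w35.png'); cv2.imwrite('pics/w35c.png',cv2.resize(a[130:210,240:350],None,fx=7,fy=7,interpolation=cv2.INTER_CUBIC))
a=cv2.imread('pics/t35.png'); cv2.imwrite('pics/t35c.png',cv2.resize(a[170:260,210:350],None,fx=5,fy=5,interpolation=cv2.INTER_CUBIC))
E
```

```text
s35 19.166 pitch -0.002
```

View pics/w35c.png

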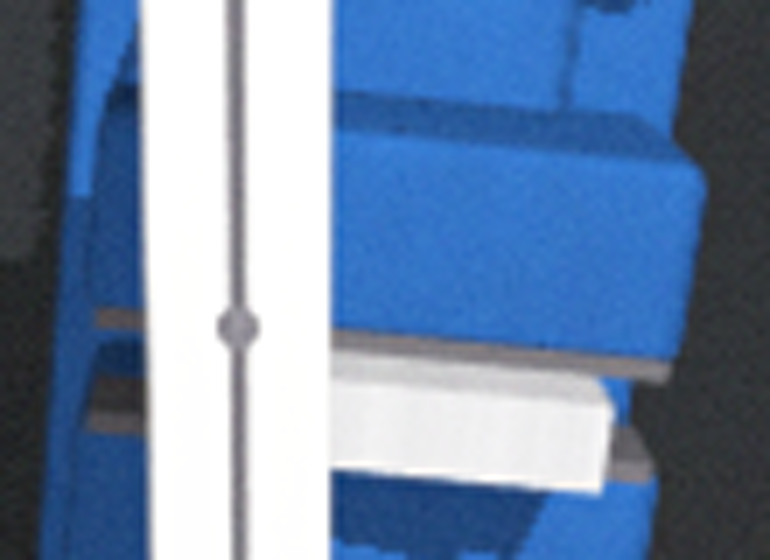

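View pics/t35c.png

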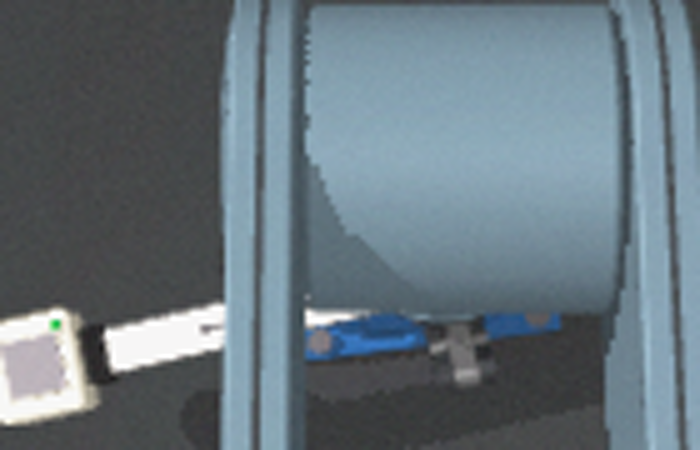

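```bash
cat > cross.py <<'E'
from h import *
import pickle
W=pickle.load(open('w35.pkl','rb'))
c=lambda u,v:(240+(u+.5)/7-.5,130+(v+.5)/7-.5)
P=lambda u,v,z:ray(W,c(u,v),z)
A,B,C,D=P(335,380,.1),P(610,405,.1),P(602,493,.1),P(335,468,.1)
print(A,B,C,D, np.linalg.norm(B-C),np.linalg.norm(A-D))
m0=(A+D)/2;m1=(B+C)/2; d=m1-m0; print('bar yaw',np.arctan2(d[1],d[0]))
# boom edges at z=.122
l0,l1=P(141,0,.122),P(150,559,.122); r0,r1=P(331,0,.122),P(331,559,.122)
print('w',np.linalg.norm(l0-r0),np.linalg.norm(l1-r1)); a=(l0+r0)/2;b=(l1+r1)/2; e=a-b; print('boom yaw',np.arctan2(-e[0],e[1]))
M=np.array([[e[0],-d[0]],[e[1],-d[1]]]); t=np.linalg.solve(M,(m0-b)[:2]); X=b+t[0]*e; print('cross',X, 'dist from +x end',np.linalg.norm((X-m1)[:2]))
g=P(237,327,.122); print('dot',g,'along boom from cross', np.dot((g-X)[:2],e[:2]/np.linalg.norm(e[:2])))
s=observe(); R=jawdir(s); print(s['tool_pos'],np.arctan2(R[1,2],R[0,2])); print('shift', rel(np.r_[X[:2],.20]))
E
python3 cross.py
```

```text
[0.47456312 0.12241933 0.1       ] [0.51085098 0.12757401 0.1       ] [0.51324999 0.11553349 0.1       ] [0.47751615 0.11062336 0.1       ] 0.01227718538848252 0.012159993789761124
bar yaw 0.1388476768086288
w 0.021931888845588523 0.022652193279363592
boom yaw 0.23948718356508222
cross [0.46360636 0.11478384 0.122     ] dist from +x end 0.04891486914991503
dot [0.45924875 0.13177376 0.122     ] along boom from cross 0.017538674029120734
[0.46717915 0.11722505 0.25050019] 0.2371802052940488
shift [ 0.00132161  0.05045517 -0.00463929]
```

Emit:
move_arm:
  deltas: [-0.85,0.0007,0.03,-0.0023,-0.002,-0.85,0.0015,0.06,-0.0046,-0.002,-0.85,0.0015,0.0855,-0.0046,-0.002,-0.85,0.0015,0.0855,-0.0046,-0.002]

```text
t: 25.85
tool_pos: [0.4633, 0.1147, 0.163]
ee_rot: [-1.309, 1.025, -1.036]
wrist_force: [0.7, -0.3, 0.0]
gripper_width: 0.011
```

```bash
cat > l36.py <<'E'
from h import *
import pickle,sys
n=sys.argv[1]
s=observe(); R=jawdir(s); print(s['t'],s['tool_pos'],s['gripper_width'],np.arctan2(R[1,2],R[0,2]),s['wrist_force']); ci=camera_info('wrist'); pickle.dump(ci,open(f'w{n}.pkl','wb')); im=save('wrist',f'w{n}.png'); sc=save('scene',f's{n}.png')
cv2.imwrite(f'pics/c{n}.png',np.hstack([cv2.resize(im[160:360,200:360][:,:,::-1],(480,600),interpolation=cv2.INTER_CUBIC),cv2.resize(sc[150:270,250:310][:,:,::-1],(300,600),interpolation=cv2.INTER_CUBIC)]))
E
python3 l36.py 36
```

```text
25.85 [0.46328276 0.11471785 0.16298039] 0.010975877373146212 0.23943176890041604 [ 0.74181216 -0.29772661  0.04321525]
```

View pics/c36.png

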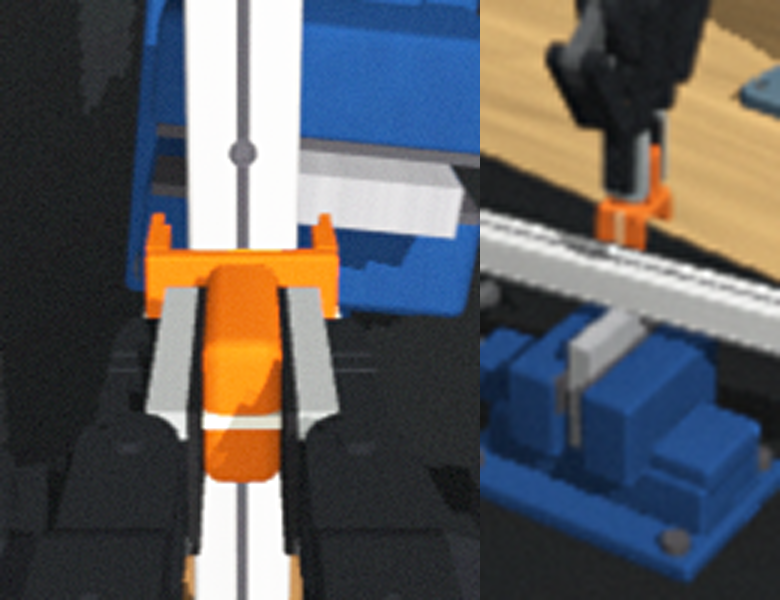

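Emit:
move_arm:
  deltas: [-0.85,0,0.01,0,0,-0.85,0,0.02,0,0,-0.85,0,0.027,0,0,-0.85,0,0.029,0,0]

```text
t: 26.45
tool_pos: [0.4649, 0.1147, 0.1357]
ee_rot: [-1.307, 1.022, -1.038]
wrist_force: [-0.9, 0.3, -0.0]
gripper_width: 0.0108
```

```bash
python3 l36.py 37
```

```text
26.45 [0.46489127 0.11467362 0.13567508] 0.010848241114480019 0.23937528730963598 [-0.85724839  0.2613117  -0.0329904 ]
```

View pics/c37.png

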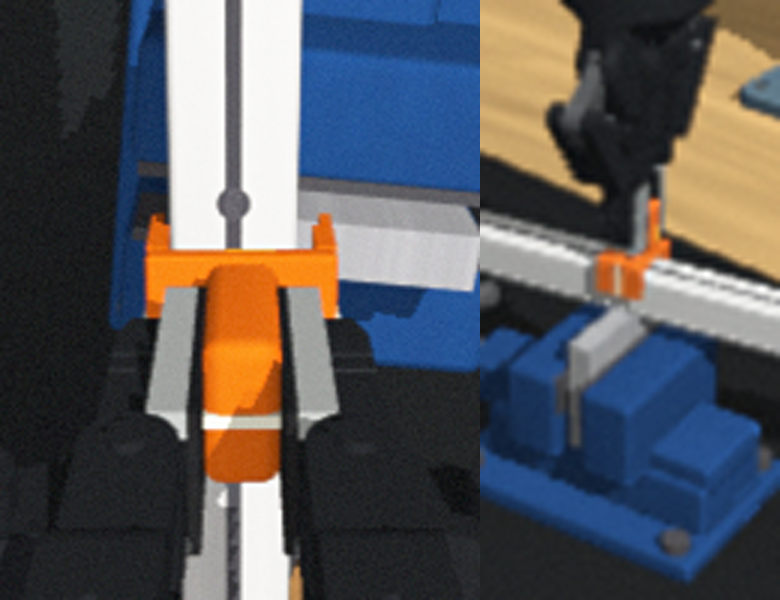

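Emit:
move_arm:
  deltas: [-0.85,0,0,-0.0014,0,-0.85,0,0.001,-0.0014,0,-0.85,0,0.003,-0.0014,0]

```text
t: 26.92
tool_pos: [0.4639, 0.1143, 0.1332]
ee_rot: [-1.306, 1.021, -1.039]
wrist_force: [0.2, 1.0, -0.8]
gripper_width: 0.0107
```

```bash
python3 l36.py 38;python3 met.py 38 3
```

```text
26.925 [0.46388919 0.11432151 0.13317167] 0.010689799546299589 0.23935465900227387 [ 0.15138361  0.9792834  -0.80278087]
27.075 [0.4636 0.1143 0.1329] 0.0108 [ 0.1   0.71 -0.18] [188.06, 190.68, 194.63, 201.39, 211.03, 216.26]
27.125 [0.4637 0.1143 0.133 ] 0.0108 [-0.48 -0.3   0.5 ] [188.0, 190.65, 194.6, 201.55, 211.04, 216.31]
27.175 [0.4637 0.1143 0.133 ] 0.0108 [-0.16 -0.2  -0.69] [188.12, 190.7, 194.75, 201.54, 211.02, 216.28]
```

View pics/c38.png

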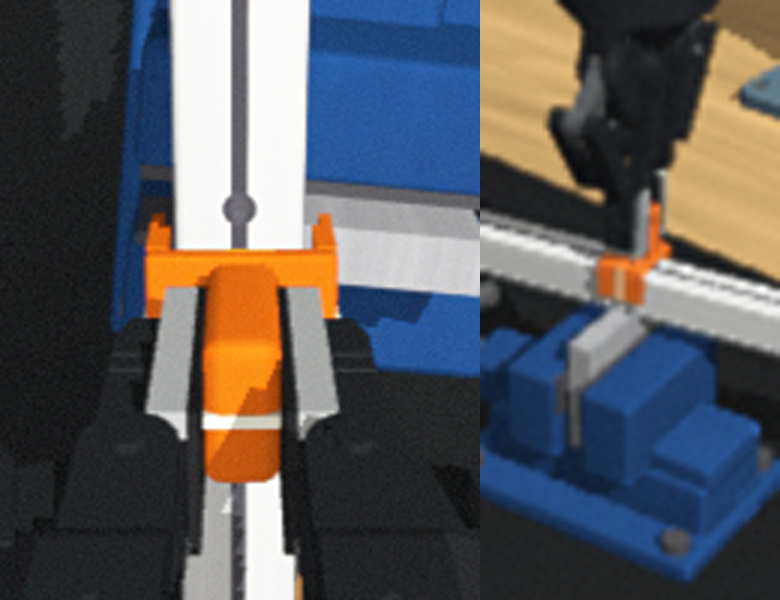

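Emit:
move_arm:
  deltas: [-0.85,0,0.001,0,0,-0.85,0,0.0018,0,0,-0.85,0,0.0018,0,0]

```text
t: 27.55
tool_pos: [0.4636, 0.1143, 0.1311]
ee_rot: [-1.307, 1.022, -1.038]
wrist_force: [-0.5, -0.5, -0.7]
gripper_width: 0.0109
```

```bash
python3 met.py 39 3; python3 ang.py s39_0 s39_1 s39_2 | grep pit
```

```text
27.6 [0.4637 0.1143 0.1312] 0.0108 [ 0.47  0.32 -1.24] [188.16, 190.85, 194.81, 201.62, 211.02, 216.17]
27.65 [0.4637 0.1143 0.1312] 0.011 [-0.59 -0.48 -0.51] [188.19, 190.98, 194.91, 201.64, 211.0, 216.13]
27.7 [0.4637 0.1143 0.1312] 0.0106 [ 1.22 -0.57 -0.24] [188.18, 190.98, 194.95, 201.62, 211.0, 216.11]
s39_0 18.733 pitch 0.0045
s39_1 18.639 pitch 0.006
s39_2 18.642 pitch 0.0059
```

Emit:
move_arm:
  deltas: [-0.85,0,0.0006,0,0,-0.85,0,0.001,0,0]

```text
t: 27.95
tool_pos: [0.4638, 0.1143, 0.1305]
ee_rot: [-1.307, 1.022, -1.039]
wrist_force: [-0.9, -0.7, 4.9]
gripper_width: 0.0107
```

```bash
python3 met.py 40 4; python3 l36.py 40
```

```text
28.0 [0.4638 0.1143 0.1305] 0.0108 [-1.3  -0.82  3.16] [188.22, 190.99, 194.92, 201.61, 211.0, 216.09]
28.05 [0.4638 0.1143 0.1305] 0.0109 [-0.58  0.21  3.69] [188.19, 190.97, 194.94, 201.61, 211.0, 216.11]
28.1 [0.4638 0.1143 0.1305] 0.0111 [-0.83  0.13  3.82] [188.15, 190.84, 194.83, 201.61, 211.03, 216.15]
28.15 [0.4638 0.1143 0.1305] 0.0111 [-1.04 -0.12  3.7 ] [188.16, 190.85, 194.82, 201.6, 211.02, 216.19]
28.15 [0.46380183 0.11427847 0.13048117] 0.011099469338413675 0.23942796495026 [-1.03699898 -0.12471758  3.70201321]
```

View pics/c40.png

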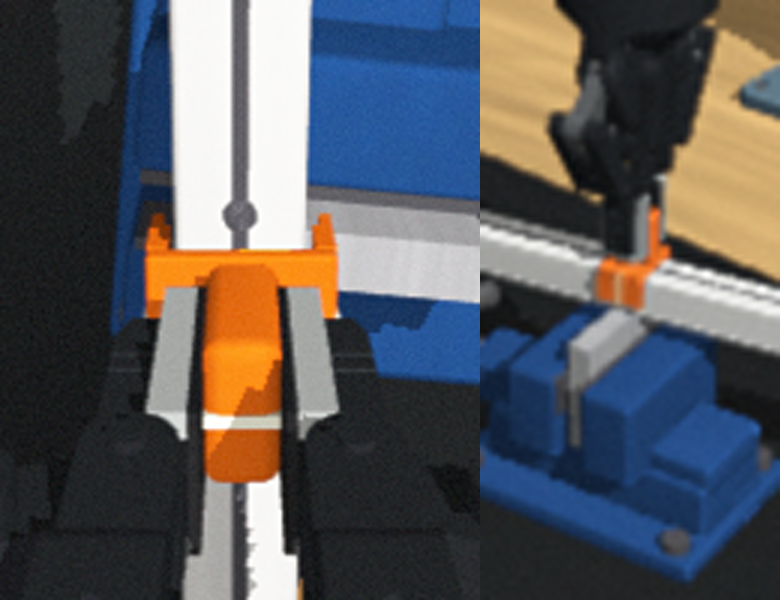

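Emit:
move_arm:
  deltas: [-0.8,0,-0.0002,0,0,-0.76,0,-0.0002,0,0,-0.745,0,-0.0002,0,0,-0.738,0,-0.0002,0,0,-0.731,0,-0.0002,0,0,-0.725,0,-0.0002,0,0,-0.719,0,-0.0002,0,0,-0.712,0,-0.0002,0,0,-0.7,0,-0.0002,0,0,-0.68,0,-0.0002,0,0]

```text
t: 29.5
tool_pos: [0.4638, 0.1143, 0.1307]
ee_rot: [-1.306, 1.022, -1.039]
wrist_force: [-1.0, -0.5, 0.0]
gripper_width: 0.0137
```

```bash
python3 met.py 41 6
```

```text
29.55 [0.4638 0.1143 0.1307] 0.0136 [ 0.12 -0.61 -0.16] [188.14, 190.67, 194.71, 201.64, 211.02, 216.26]
29.6 [0.4638 0.1143 0.1307] 0.014 [-0.12 -0.2  -1.35] [188.14, 190.78, 194.71, 201.62, 211.01, 216.17]
29.65 [0.4638 0.1143 0.1307] 0.0134 [ 0.55 -0.33  0.09] [188.15, 190.8, 194.83, 201.63, 211.02, 216.17]
29.7 [0.4638 0.1143 0.1307] 0.0135 [-0.47  1.15 -0.15] [188.16, 190.83, 194.83, 201.64, 211.01, 216.15]
29.75 [0.4638 0.1143 0.1307] 0.0136 [-0.27  0.23 -0.43] [188.16, 190.83, 194.83, 201.65, 211.02, 216.17]
29.8 [0.4638 0.1143 0.1307] 0.0136 [ 0.48 -0.13  0.51] [188.16, 190.78, 194.72, 201.62, 211.02, 216.19]
```

Emit:
move_arm:
  deltas: [-0.63,0,0,0,0,-0.5,0,0,0,0,-0.4,0,-0.001,0,0,-0.3,0,-0.008,0,0,-0.3,0,-0.025,0,0,-0.3,0,-0.06,0,0,-0.3,0,-0.11,0,0,-0.3,0,-0.15,0,0]

```text
t: 30.8
tool_pos: [0.4622, 0.1145, 0.2832]
ee_rot: [-1.305, 1.02, -1.04]
wrist_force: [0.5, -0.2, -0.0]
gripper_width: 0.0299
```

```bash
python3 met.py 42 4; python3 ang.py s42_0 s42_3 | grep pit; python3 - <<'E'
from h import *
save('wrist','w42.png')
a=cv2.imread('pics/s42_3.png'); b=cv2.imread('pics/w42.png')
cv2.imwrite('pics/c42.png',np.vstack([cv2.resize(a[165:265,180:380],(700,350),interpolation=cv2.INTER_CUBIC),cv2.resize(b[100:350,130:480],(350,250)).repeat(1,0) if 0 else cv2.copyMakeBorder(b[120:370],0,0,0,140,cv2.BORDER_CONSTANT)]))
E
```

```text
30.85 [0.4645 0.1146 0.2885] 0.0298 [3.26 0.24 4.35] [188.14, 190.81, 194.82, 200.68, 211.03, 216.21]
30.9 [0.4645 0.1146 0.2861] 0.0297 [0.68 0.03 0.5 ] [188.14, 190.82, 194.82, 200.68, 211.03, 216.16]
30.95 [0.4633 0.1146 0.2835] 0.03 [-0.25 -0.13 -1.53] [188.14, 190.8, 194.81, 200.68, 211.04, 216.19]
31.0 [0.4623 0.1145 0.2815] 0.03 [ 0.1   0.   -0.11] [188.14, 190.76, 194.71, 200.67, 211.03, 216.18]
s42_0 19.145 pitch -0.0016
s42_3 19.172 pitch -0.002
```

View pics/c42.png

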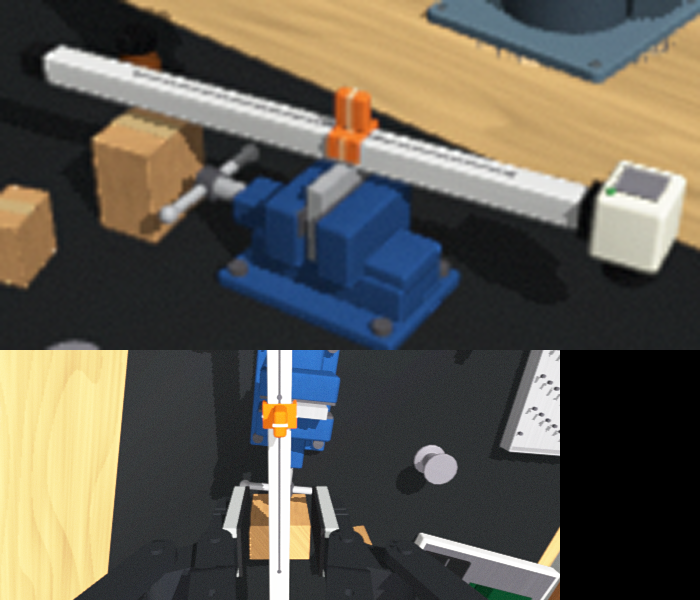

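```bash
python3 - <<'E'
from h import *
import pickle
ci=camera_info('wrist'); im=save('wrist','w43.png'); pickle.dump(ci,open('w43.pkl','wb')); b=cv2.imread('pics/w43.png')
cv2.imwrite('pics/w43c.png',cv2.resize(b[140:230,240:350],None,fx=7,fy=6.6,interpolation=cv2.INTER_CUBIC)[:600])
save('top','t43.png')
s=observe(); print(s['t'],s['tool_pos'],s['joint_vel'])
E
```

```text
31.15 [0.46115063 0.11448678 0.27931855] [-4.03462567e-04  3.78597406e-03  7.46384162e-04 -5.09997261e-04
  1.98632543e-03 -9.24665713e-05]
```

View pics/w43c.png

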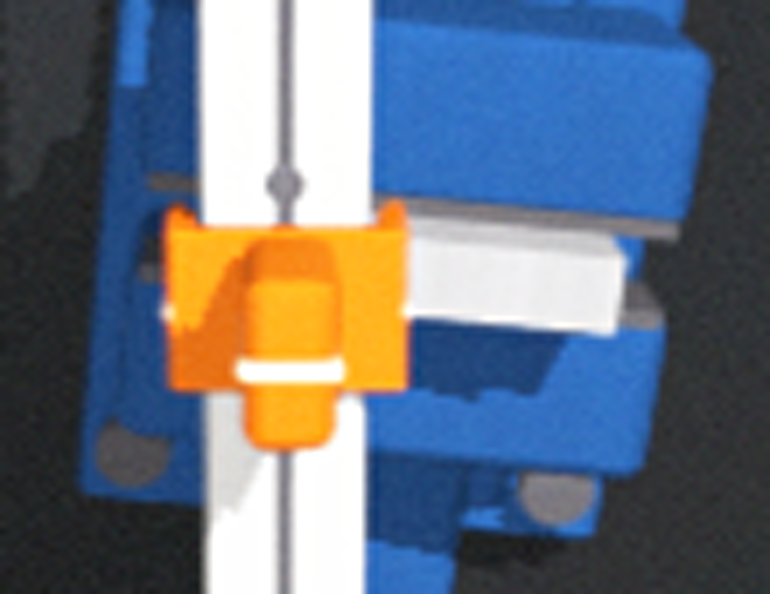

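```bash
python3 - <<'E'
from h import *
import pickle
W=pickle.load(open('w43.pkl','rb'))
c=lambda u,v:(240+(u+.5)/7-.5,140+(v+.5)/6.6-.5)
P=lambda u,v,z:ray(W,c(u,v),z)
B=np.mean([P(168,230,.126),P(407,228,.126),P(408,388,.126),P(170,390,.126)],0); T=P(290,371,.154)
A,Bb,C,D=P(412,242,.1),P(622,262,.1),P(614,333,.1),P(412,316,.1); m0=(A+D)/2;m1=(Bb+C)/2
print('saddle',B,T,'bar thick',np.linalg.norm(A-D),np.linalg.norm(Bb-C))
d=(m1-m0)[:2]/np.linalg.norm((m1-m0)[:2]); n=np.array([-d[1],d[0]])
print('bar yaw',np.arctan2(d[1],d[0]),'saddle ahead of bar mid (bridge, tab):',(B-m0)[:2]@n,(T-m0)[:2]@n)
E
```

```text
saddle [0.46354278 0.11511025 0.126     ] [0.46351899 0.11481206 0.154     ] bar thick 0.011708586216277591 0.01132188868891948
bar yaw 0.14071480148566087 saddle ahead of bar mid (bridge, tab): 0.000663616312356782 0.00037171012149452015
```

```bash
python3 - <<'E'
import cv2,numpy as np
a=cv2.imread('pics/t43.png');b=cv2.imread('pics/top0.png'); cv2.imwrite('pics/tcmp.png',cv2.resize(np.hstack([a[60:310,120:520],b[60:310,120:520]]),None,fx=1,fy=1))
E
```

```text
(no output)
```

View pics/tcmp.png

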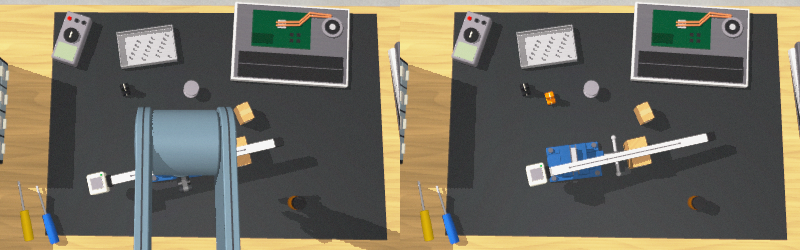

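Emit:
move_arm:
  deltas: [-0.3,0,-0.005,0,0,-0.3,0,-0.005,0,0,-0.3,0,-0.005,0,0,-0.3,0,-0.005,0,0,-0.3,0,-0.005,0,0,-0.3,0,-0.005,0,0,-0.3,0,-0.005,0,0,-0.3,0,-0.005,0,0]

```text
t: 32.15
tool_pos: [0.4611, 0.1145, 0.2844]
ee_rot: [-1.308, 1.024, -1.037]
wrist_force: [0.3, -0.1, -0.3]
gripper_width: 0.0298
```

```bash
python3 met.py 44 4; python3 ang.py s44_0 s44_1 s44_2 s44_3 | grep pit
```

```text
32.2 [0.4611 0.1145 0.2843] 0.0302 [-0.09 -0.63 -0.36] [188.14, 190.67, 194.72, 200.68, 211.03, 216.22]
32.25 [0.4611 0.1145 0.2843] 0.0299 [ 0.48 -0.38 -0.17] [188.13, 190.67, 194.71, 200.67, 211.04, 216.28]
32.3 [0.4611 0.1145 0.2843] 0.0301 [ 0.76 -1.04  0.12] [188.13, 190.66, 194.72, 200.67, 211.04, 216.29]
32.35 [0.4611 0.1145 0.2843] 0.0301 [-0.08  0.94 -0.25] [188.14, 190.76, 194.72, 200.67, 211.03, 216.21]
s44_0 19.18 pitch -0.0022
s44_1 19.181 pitch -0.0022
s44_2 19.184 pitch -0.0022
s44_3 19.171 pitch -0.002
```

Level and steady; I am handing the job in.

```bash
python3 -c "
from bench import *
print(close_job(), observe()['t'])"
```

```text
the job is handed in; nothing more can be done
the job is handed in; nothing more can be done
```

The boom is balanced level on the steel edge with the orange saddle astride it over the edge. I handed the job in at about 32 s of the 72 s allowed.

**What I did:**
- I gripped the tail and slid the boom about 100 mm endwise. Brief releases along the way showed when its centre of gravity neared the edge.
- With a light grip I levelled it about the edge. My first two releases left it rocking by about ±0.005 rad. I caught it again, re-levelled it and let go slowly.
- I then picked up the orange saddle, not the black one, and seated it with about 4 N of contact.

**Last checks:**
- **Boom:** the scene camera read a pitch of about -0.002 rad, varying by 0.0002 rad over the last 0.2 s. The same reading was about -0.0015 rad when I judged it level, so I count this as level. Its tail is clear of the carton.
- **Saddle:** it is seated within about 1 mm of the middle of the edge's 12 mm thickness.
- **Gripper:** open and about 150 mm above everything.
- **Bystanders:** the jar, spool, screwdrivers and black look-alike look unmoved in the top view. The arm hides part of that view.

**Things that did not match or go cleanly:**
- **Skew:** the task says the boom is parallel to the vise's y axis. I measured it about 0.1 rad off, crossing the bar about 19 mm from the bar's middle. I slid it along its own axis and left that skew, so the saddle is also about 19 mm off the fulcrum point, sideways along the edge.
- **Force on the tail:** gripping it briefly pushed it down onto the carton with about 5 N, which I then eased off.

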